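Take the top wire spool from the keeper-locked stand

TASK

I need the brass wire for the next pins: on the wire stand pull the red keeper knob all the way out until it clicks, lift the black brass-wire spool straight up off the spindle and set it down flat on its flange in the wooden tray, without dropping it. Then push the knob fully home again so that the copper spool left on the spindle is locked in; leave the hammer, the pin tin and the printing block where they are.

Things in the scene. Friction and masses are not known exactly. Their poses are not given: they have to be found in the camera images.
- stand: Green cast-iron wire stand, screwed down. Origin on the spindle axis at bench level, z up; column and knob on its -x side. Base plate 165 x 110 mm (x -95 to +70), 14 mm thick, with a shoulder of 52 mm diameter up to z = 18 mm under the spools. Column 30 mm (x -66 to -36) by 40 mm (y), 118 mm high; a small brass screw head on it reaches 121 mm.
- spindle_top (a point): Top of the upright steel spindle (12 mm diameter, round-nosed), on its axis, 112 mm above the bench.
- keeper (a joint): Keeper slide: 0 = home, 0.030 m = fully out; it moves level along the stand's -x as it is pulled. A sprung ball holds it at either end: it takes about 5 N to leave or enter an end (short peaks of 10 to 20 N felt in a quick pull) and 1 to 2 N between; over the last 4 mm the ball draws it to the end, against a firm stop.
- knob (a point): Centre of the keeper's red knob: a cylinder of 24 mm diameter, 21 mm long, lying along the stand's x axis, 15 mm of air between it and the column when home. Home it is at x = -92 mm, z = 104 mm in the stand's frame (x = -122 mm when out). Axes are the stand's.
- tongue_tip (a point): Middle of the end of the keeper's flat steel tongue (22 mm wide, z = 100 to 108 mm), which runs through the column. Home, it is 14 mm from the spindle axis and overlaps the upper spool's flange by 14 mm, 2 mm above it, so the spool cannot be lifted; fully out it is 16 mm clear of the flange.
- spool: Spool to take: black flanges, wound full with yellow brass wire. 56 mm outer diameter, 40 mm high, bore 16 mm, about 0.3 kg. Origin: centre of its underside, z up along the bore. At the start it stands on the copper spool on the spindle, underside at z = 58 mm, top at 98 mm.
- spool_low: Spool that stays: white flanges, copper wire, same size (56 x 40 mm, bore 16 mm). Origin: centre of its underside, which rests on the shoulder of the stand at z = 18 mm.
- tray: Open wooden tray, heavy, does not move: 170 mm (its x) by 190 mm (its y), 24 mm high, walls and floor 8 mm thick. Origin: centre of its underside.
- tray_in (a point): Centre of the tray's inner floor, 8 mm above the bench; axes are the tray's. The floor inside is 154 x 174 mm.
- block: Bystander: wooden printing block with brass pins on top, 150 x 210 mm, 49 mm high, at the right-hand side. Origin: centre of its underside.
- hammer: Bystander: hammer lying along its x axis, 270 mm long, head at +x, 26 mm high. Origin: middle of its length, underside.
- tin: Bystander: round aluminium tin of brass pins, 60 mm diameter, 42 mm high. Origin: centre of its underside.

How it is judged (in metres and radians):
On the way, in this order (a step that is already met when the one before it is completed fails the run):
1. the keeper knob is pulled out to its outer click, with the brass spool still on the spindle (value of joint keeper above 0.026 m and z of spool in the frame of stand below 0.075 m), for 0.1 s.
2. the brass spool is lifted off over the top of the spindle (z of spool in the frame of stand above 0.112 m and value of joint keeper above 0.02 m), for 0.05 s.
At the end, for the whole second after the job is handed in: Brass spool flat (within 4.5 deg) on the tray floor (height within 4 mm), centre within 50 mm (tray x) and 60 mm (tray y) of the middle; copper spool on the spindle (within 6 mm of its axis, at most 5 mm up, upright within 4.5 deg); keeper home within 3 mm; spools at rest (x of spool in the frame of tray_in between -0.05 and 0.05 m and y of spool in the frame of tray_in between -0.06 and 0.06 m and z of spool in the frame of tray_in between -0.004 and 0.004 m and angle between each of spool, spool_low's own z axis and vertical below 0.08 rad and horizontal distance between spool_low and stand below 0.006 m and z of spool_low in the frame of stand below 0.023 m and value of joint keeper below 0.003 m and linear speed of each of spool, spool_low below 0.03 m/s); the robot touches nothing.
It fails at once if the brass spool is dropped (moves faster than 0.6 m/s with no finger on it, a fall of about 18 mm) (linear speed of spool above 0.6 m/s and contact force between the fingers and spool below 0.05 N).
It fails at once if the printing block is moved by more than 20 mm (distance of block from where it was at the start of the episode above 0.02 m).
It fails at once if the hammer is moved by more than 20 mm (distance of hammer from where it was at the start of the episode above 0.02 m).
It fails at once if the pin tin is moved by more than 20 mm (distance of tin from where it was at the start of the episode above 0.02 m).
It also fails if it takes over 69 s, if anything falls off the work surface, if the arm or the gripper's body presses on something with over 40 N, if the wrist force passes 120 N, or if a joint passes its speed limit or range.

ROBOT

A 6-joint arm with a two-finger parallel gripper is mounted at the origin on the work surface. World frame = base frame: x ahead of the robot, y to its left, z up, the work surface at z = 0. Lengths are in mm, angles in rad, forces in N, time in s.
With the tool pointing down it reaches from about 400 to 925 mm from the base axis. Payload 12.5 kg.
Tool frame: the origin (TCP) lies at the very end of the fingers, on their centre line; the grasp point (between the pads) lies 19 mm behind it (env.grip_point_offset is the distance from the TCP to the grasp point, in mm); z points along the fingers, y is the direction in which the jaws open and shut (so a half turn about z gives the same grasp; the last joint's range is limited). The gripper opens to 95 mm and grips with 3 to 60 N. Pads are 20 mm wide; open, the fingers measure 119 mm over their backs; the gripper's body (75 mm by 180 mm) begins 59 mm behind the grasp point.
Start: joints at [-1.413, 0.491, 1.559, -0, 1.092, -0.106], TCP at [162.992, -603.394, 176.661] pointing down, gripper open.
Joint ranges: [-3.1, 3.1], [-0.84, 2.19], [0.05, 2.79], [-1.13, 4.28], [0.06, 2.93], [-2.69, 2.69]. Speed limits (rad/s): [2.22, 2.22, 2.79, 3.14, 3.14, 3.14].

INTERFACE

Orientations are given as [roll, pitch, yaw] about the fixed x, y, z axes, in that order (R = Rz(yaw) Ry(pitch) Rx(roll)).
In Python, from cell import env gives the robot as it stands.
- The arm moves only by the tool drive_tool, never from a script. Its argument "commands" is a list of rows, each an object of numbers: "dx", "dy", "dz": the shift along the world's x, y, z in mm; "yaw": the turn about the world's z in degrees. In form: [{"dx": .., "dy": .., "dz": .., "yaw": ..}, ...]. A call has 1 to 5 rows; each row shifts and turns the commanded pose from where the row before left it; what a row does not reach is not made up. A row lasts 1/12 s, in which the tool goes at most 41.7 mm and 7.16 degrees, less where a joint would pass 70% of its speed; a pose out of reach is approached as far as the arm can. A call with a gripper value outside its range is refused whole. "grip" is the opening, from 0 (shut) to 1 (fully open), set as the call begins (left out, the last holds). The fingers move at their own pace and stop on an object; the grip force is fixed at half the most. Time passes only in rows, so rows that do not move let the fingers close. It gives the time, the measured TCP pose, the force and the opening at its end, in the units of the state.
- env.state(): the state, without advancing time (a new reading comes with each control period).
- env.read_camera(name): name is "scene" or "top"; returns the picture (384x512x3 uint8, red, green, blue); there is no depth.
- env.calibration(name): a dict with "intrinsics" (3x3 intrinsics, pixels), "rvec" (rotation vector, rad) and "tvec" (3), from world to camera coordinates, as OpenCV has them. Camera axes: x right, y down, z forward; pixel columns grow to the right and rows downward; lengths in mm; the calibration is good to about 2 mm. A picture is of the moment at which its call begins. calibration takes no time and is no camera call.
- env.job_done(): hands the job in, once; it reports no verdict.
Trained networks look in the newest picture that a camera, given by its name, has taken for a name from the list of things; names that differ only in an ending like _2 or _b are one class to them, and where a whole thing is asked for, a point or a joint stands for the part that bears it (a point fixed in the world has none). Each returns a list of dicts, best first, with "conf" (0 to 1); they miss things now and then, are a little off and sometimes report something else, mostly with a low value. They report only what shows in the picture. A call takes as long as a camera call.
- env.trace(query, camera): "pixels" (384x512 bool, what is visible of it) and "pixel" ([column, row] in pixels, amid what is visible of it).
- env.place_of(query, camera): "pixel" ([column, row] in pixels: a listed point, or the origin of a listed thing).
The state is a dict: "t": time; "joints": joint angles; "qvel": joint speeds; "tau": joint torques, N m; "eef_pos": TCP position; "tcp_rot": TCP orientation; "ft_force": force on the tool from outside, world axes, zero at the start; "moment": the same for the moment, N m; "opening": opening from 0.0 (shut) to 1.0 (fully open).
Only numpy, scipy, OpenCV 4.12 (cv2) and the standard library are available. Lean on these libraries where they do the work, as an engineer would, in place of code of your own. Each camera call takes 0.05 s, during which the arm holds its last target.

## Working session

There is one attempt and no reset: what is moved stays moved. The work goes in short steps, Python scripts to look and compute and a tool call to move; the robot and the scene stay as the last step left them, time stands still between calls to the robot, and variables do not carry over. Pictures are saved under pics/ and viewed, and the job is handed in when it is done.

Besides the shell and the picture viewer there is one more tool, called after "Request:" as name([rows], argument=value, ...), one row to a line, values as JSON. drive_tool: Moves the arm, as the interface text tells. Its arguments: {"type":"object","properties":{"commands":{"type":"array"},"grip":{"type":"number"}},"required":["commands"]}

```bash
ls; mkdir -p pics
python3 - <<'E'
from cell import env
import cv2,numpy as np
for c in ["scene","top"]:
    im=env.read_camera(c); cv2.imwrite(f"pics/{c}0.png",im[:,:,::-1])
    K=env.calibration(c); print(c,K)
    for q in ["stand","spindle_top","knob","tongue_tip","spool","spool_low","tray","tray_in","block","hammer","tin"]:
        r=env.place_of(q,c); print(q,[(np.round(d['pixel'],1).tolist(),round(d['conf'],2)) for d in r[:2]])
print(env.state())
E
```

```text
pics
scene {'intrinsics': array([[413.49491647,   0.        , 255.07413275],
       [  0.        , 413.49491647, 190.86560208],
       [  0.        ,   0.        ,   1.        ]]), 'rvec': array([ 2.19766201,  0.70404773, -0.32802205]), 'tvec': array([-484.36995924, -187.15091662, 1802.94312776])}
stand [([203.7, 245.9], 0.56)]
spindle_top [([200.6, 224.2], 0.66)]
knob [([182.8, 210.0], 0.4)]
tongue_tip [([196.2, 223.9], 0.54)]
spool [([197.8, 238.0], 0.56)]
spool_low [([201.8, 243.1], 0.63), ([184.7, 210.7], 0.54)]
tray [([283.0, 165.8], 0.61)]
tray_in [([282.4, 164.3], 0.92)]
block [([118.3, 297.6], 0.8)]
hammer [([292.7, 116.8], 0.85)]
tin [([303.3, 213.6], 0.6), ([279.4, 163.1], 0.49)]
top {'intrinsics': array([[449.86700476,   0.        , 261.13318842],
       [  0.        , 449.86700476, 192.80419579],
       [  0.        ,   0.        ,   1.        ]]), 'rvec': array([ 2.15121317, -2.19037582,  0.13173971]), 'tvec': array([ -12.09452405,  615.43478252, 1685.15140996])}
stand [([328.8, 199.5], 0.88)]
spindle_top [([333.2, 198.7], 0.95)]
knob [([325.5, 220.5], 0.61)]
tongue_tip 
[... 175 characters left out ...]
tin [([240.5, 158.0], 0.45), ([111.3, 251.5], 0.23)]
{'t': 1.2, 'joints': array([-1.41258910e+00,  4.90878974e-01,  1.55890136e+00,  4.47185132e-06,
        1.09168378e+00, -1.05621746e-01]), 'qvel': array([-0.00141415,  0.00022841, -0.00045564,  0.00101405,  0.00083479,
       -0.00076615]), 'tau': array([ 3.14764846e-03, -6.12461829e+01, -2.58425367e+01,  6.92943251e-02,
        4.46020800e-02, -1.93715073e-05]), 'eef_pos': array([ 163.00092524, -603.39695381,  176.67354208]), 'tcp_rot': array([3.14146442e+00, 9.60429272e-06, 2.63826910e-01]), 'ft_force': array([ 0.01114259,  0.26044559, -0.87395441]), 'moment': array([ 0.00873127,  0.02736122, -0.00320102]), 'opening': 0.9981649514321841}
```

Run:
```python
import cv2
a=cv2.imread("pics/top0.png"); b=cv2.imread("pics/scene0.png")
cv2.imwrite("pics/topz.png",cv2.resize(a[140:260,270:430],None,fx=5,fy=5,interpolation=2))
cv2.imwrite("pics/scz.png",cv2.resize(b[170:290,140:300],None,fx=5,fy=5,interpolation=2))
```

```text
(no output)
```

View pics/top0.png

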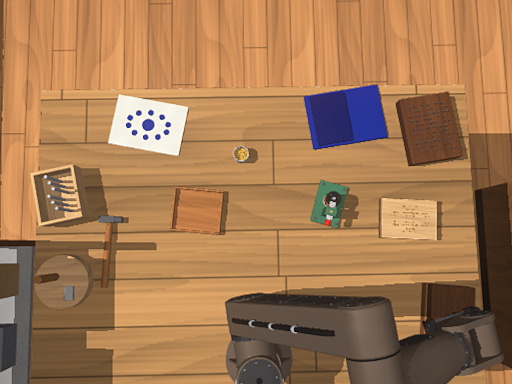

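View pics/scene0.png

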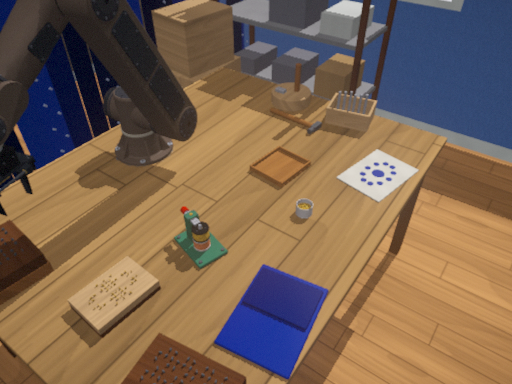

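```bash
cat > h.py <<'E'
import numpy as np,cv2
from cell import env
def ray(c,p):
    k=env.calibration(c);R=cv2.Rodrigues(np.array(k['rvec']))[0];t=np.array(k['tvec'])
    d=R.T@np.linalg.inv(k['intrinsics'])@np.array([p[0],p[1],1.]);return -R.T@t,d
def atz(c,p,z):
    o,d=ray(c,p);return o+d*(z-o[2])/d[2]
def tri(p1,p2):
    A=[];b=[]
    for c,p in(("scene",p1),("top",p2)):
        o,d=ray(c,p);d=d/np.linalg.norm(d);P=np.eye(3)-np.outer(d,d);A.append(P);b.append(P@o)
    return np.linalg.lstsq(np.vstack(A),np.hstack(b),rcond=None)[0]
def proj(c,X):
    k=env.calibration(c);return cv2.projectPoints(np.array(X,float).reshape(-1,1,3),np.array(k['rvec']),np.array(k['tvec']),k['intrinsics'],None)[0].reshape(-1,2)
E
python3 - <<'E'
from h import *
np.set_printoptions(precision=1,suppress=True)
for n,s,t,z in [("spindle",[200.6,224.2],[333.2,198.7],112),("knob",[182.8,210],[325.5,220.5],104),("tong",[196.2,223.9],[332.5,198.5],104),("stand",[203.7,245.9],[328.8,199.5],0),("tray_in",[282.4,164.3],[195.8,207.9],8),("tin",[303.3,213.6],[240.5,158],0),("block",[118.3,297.6],[402.4,221.3],0),("hammer",[292.7,116.8],[111.4,255.6],0)]:
    print(n,tri(s,t),atz("scene",s,z),atz("top",t,z))
E
```

```text
spindle [ 583.8 -282.8  106.1] [ 591.  -284.2  112. ] [ 580.3 -284.6  112. ]
knob [ 498.  -259.1  103. ] [ 494.5 -263.5  104. ] [ 501.8 -255.   104. ]
tong [ 578.7 -285.6  107.6] [ 573.  -285.8  104. ] [ 581.9 -283.4  104. ]
stand [ 588.8 -283.9    8.3] [ 585.  -277.3    0. ] [ 588.  -286.8    0. ]
tray_in [565.1 230.1  15.6] [561.6 240.5   8. ] [563.8 229.6   8. ]
tin [764.9  58.3 -16.1] [776.  47.   0.] [757.7  54.8   0. ]
block [ 499.8 -573.4  -15.2] [ 512.3 -577.1    0. ] [ 498. -570.    0.]
hammer [398.9 556.   19.3] [392.1 595.5   0. ] [387.3 553.3   0. ]
```

View pics/topz.png

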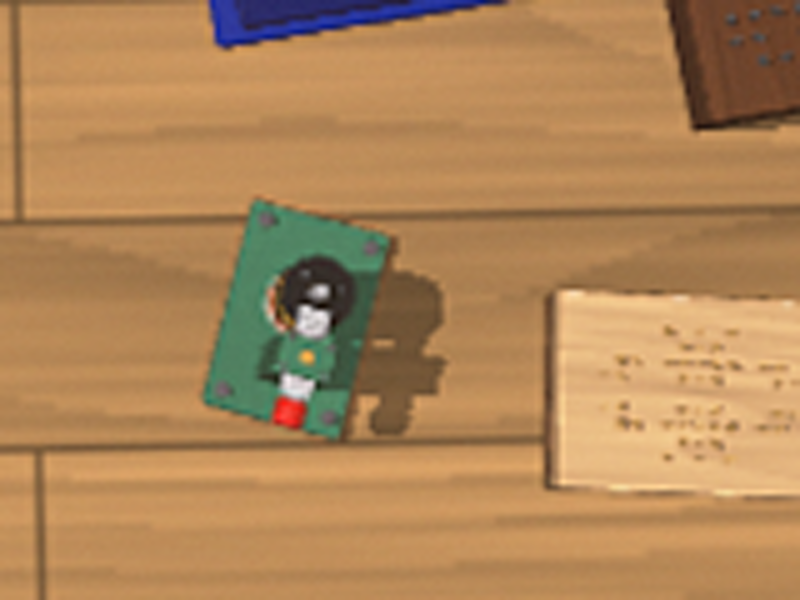

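View pics/scz.png

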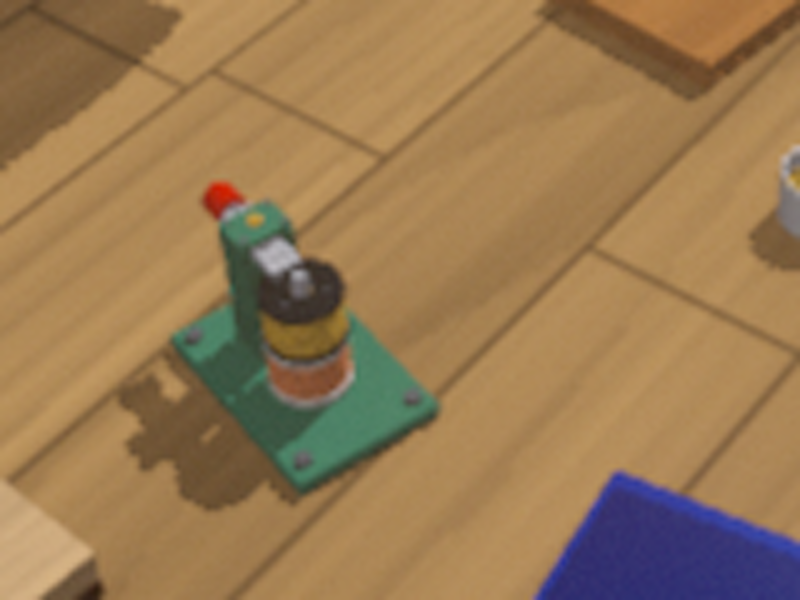

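The top view shows the stand at about (329,200), with the knob toward the robot at (328,222), the tray at (200,211) and the tin at (241,154). The scene view agrees. Next I'll fit the stand pose from the base corners and the features.

Run:
```python
from h import *
from scipy.optimize import least_squares
np.set_printoptions(precision=2,suppress=True)
def col(c,f,box):
    im=cv2.imread(f"pics/{c}0.png").astype(int);b,g,r=im[...,0],im[...,1],im[...,2]
    m=(r>150)&(g<80)&(b<80);mm=np.zeros_like(m);x0,y0,x1,y1=box;mm[y0:y1,x0:x1]=m[y0:y1,x0:x1]
    v,u=np.nonzero(mm);print(c,len(u),u.mean(),v.mean());return u.mean(),v.mean()
kt=col("top",0,(300,200,350,240));ks=col("scene",0,(170,190,200,230))
o=lambda x,y,a,b:(x/5-.4+a,y/5-.4+b)
obs=[("top",(70,55,14),o(255,199,270,140)),("top",(70,-55,14),o(392,238,270,140)),("top",(-95,-55,14),o(342,440,270,140)),("top",(-95,55,14),o(205,403,270,140)),
("top",(-92,0,110),kt),("top",(0,0,111),o(322,288,270,140)),
("scene",(70,55,14),o(437,407,140,170)),("scene",(70,-55,14),o(303,485,140,170)),("scene",(-95,-55,14),o(176,340,140,170)),
("scene",(-92,0,106),ks),("scene",(0,0,111),o(299,272,140,170))]
def W(p,X):
    c,s=np.cos(p[2]),np.sin(p[2]);return [p[0]+c*X[0]-s*X[1],p[1]+s*X[0]+c*X[1],X[2]]
for cams in (["top","scene"],["top"],["scene"]):
    f=lambda p:np.concatenate([proj(c,W(p,X))[0]-q for c,X,q in obs if c in cams])
    r=least_squares(f,[584,-284,-.2],x_scale=[1,1,.01],loss="soft_l1")
    print(cams,r.x,"knob",W(r.x,(-92,0,104)));print(f(r.x).reshape(-1,2))
# tray
for c in ["scene","top"]:
    print([ (round(d['conf'],2),d['pixel'],d['pixels'].sum()) for d in env.trace("tray",c)])
    d=env.trace("tray",c)
    if d:
        m=d[0]['pixels'].astype(np.uint8);cv=cv2.findContours(m,0,2)[0];k=max(cv,key=cv2.contourArea)
        box=cv2.boxPoints(cv2.minAreaRect(k));print(box,[atz(c,p,24)[:2] for p in box])
```

```text
top 29 327.37931034482756 222.10344827586206
scene 23 183.7391304347826 208.69565217391303
['top', 'scene'] [ 585.55 -287.6    -0.28] knob [np.float64(497.12766906335935), np.float64(-262.1847792801434), 104]
[[-0.34 -0.61]
 [-0.29 -1.11]
 [-0.49 -0.33]
 [-0.82 -0.35]
 [ 0.4  -0.43]
 [-0.07  0.09]
 [ 0.4  -1.19]
 [-1.54 -0.03]
 [-2.59 -1.52]
 [-0.15  0.95]
 [-0.81  0.33]]
['top'] [ 583.81 -288.62   -0.28] knob [np.float64(495.4829348738657), np.float64(-262.8653838798764), 104]
[[ 0.01 -0.2 ]
 [ 0.04 -0.6 ]
 [-0.32  0.15]
 [-0.62  0.02]
 [ 0.6   0.02]
 [ 0.22  0.56]]
['scene'] [ 588.39 -286.71   -0.28] knob [np.float64(499.89886280473917), np.float64(-261.55976576551467), 104]
[[ 1.28 -1.03]
 [-0.58  0.2 ]
 [-1.84 -1.25]
 [ 0.61  1.18]
 [ 0.06  0.54]]
[(0.8, [279.9, 165.2], np.int64(1379))]
[[249.29 168.05]
 [267.35 135.8 ]
 [311.93 160.76]
 [293.87 193.01]] [array([477.96, 125.36]), array([405.79, 358.58]), array([657.92, 311.96]), array([702.63,  99.19])]
[(0.8, [195.7, 213.5], np.int64(2239))]
[[168.74 229.89]
 [172.77 185.52]
 [224.7  190.25]
 [220.67 234.61]] [array([480.59, 330.36]), array([650.22, 315.53]), array([628.51, 116.42]), array([459.08, 133.4 ])]
```

Request:
drive_tool([
  {"dx": 28,"dy": 28,"dz": 0,"yaw": -5.2},
  {"dx": 28,"dy": 28,"dz": 0,"yaw": -5.2},
  {"dx": 28,"dy": 28,"dz": 0,"yaw": -5.2},
  {"dx": 28,"dy": 28,"dz": 0,"yaw": -5.2},
  {"dx": 28,"dy": 28,"dz": 0,"yaw": -5.2},
], grip=1)

```text
t: 1.82
eef_pos: [304.0, -462.0, 176.8]
tcp_rot: [3.141, -0.0, -0.195]
ft_force: [1.0, 0.4, -0.4]
opening: 0.997
```

Request:
drive_tool([
  {"dx": 28,"dy": 28,"dz": 0,"yaw": -5.2},
  {"dx": 28,"dy": 28,"dz": 0,"yaw": 0},
  {"dx": 28,"dy": 28,"dz": 0,"yaw": 0},
  {"dx": 28,"dy": 28,"dz": 0,"yaw": 0},
  {"dx": 28,"dy": 28,"dz": 0,"yaw": 0},
])

```text
t: 2.23
eef_pos: [444.1, -321.8, 176.9]
tcp_rot: [3.141, -0.0, -0.281]
ft_force: [0.5, -1.7, -0.2]
opening: 0.999
```

Request:
drive_tool([
  {"dx": 28,"dy": 28,"dz": -10,"yaw": 0},
  {"dx": 26,"dy": 33,"dz": -10,"yaw": 0},
  {"dx": 0,"dy": 0,"dz": -10,"yaw": 0},
  {"dx": 0,"dy": 0,"dz": 0,"yaw": 0},
])

```text
t: 2.57
eef_pos: [496.4, -261.5, 145.3]
tcp_rot: [-3.141, 0.003, -0.277]
ft_force: [-0.4, -0.4, -1.5]
opening: 0.997
```

Run:
```python
from h import *
s=env.state();print(s['t'],s['eef_pos'],s['tcp_rot'],s['ft_force'],s['opening'])
for c in ["scene","top"]:
    im=env.read_camera(c)[:,:,::-1]; cv2.imwrite(f"pics/{c}1.png",im)
    print(c,proj(c,s['eef_pos']))
    x,y=(140,150) if c=="scene" else (270,140)
    cv2.imwrite(f"pics/{c}1z.png",cv2.resize(im[y:y+120,x:x+160],None,fx=5,fy=5,interpolation=2))
```

```text
2.5667 [ 496.36774509 -261.46877278  145.3370393 ] [-3.14089464e+00  2.55200276e-03 -2.77102317e-01] [-0.42868535 -0.41904544 -1.46433794] 0.9971621062412236
scene [[182.1186051  200.54403799]]
top [[329.16067035 221.43781314]]
```

View pics/scene1z.png

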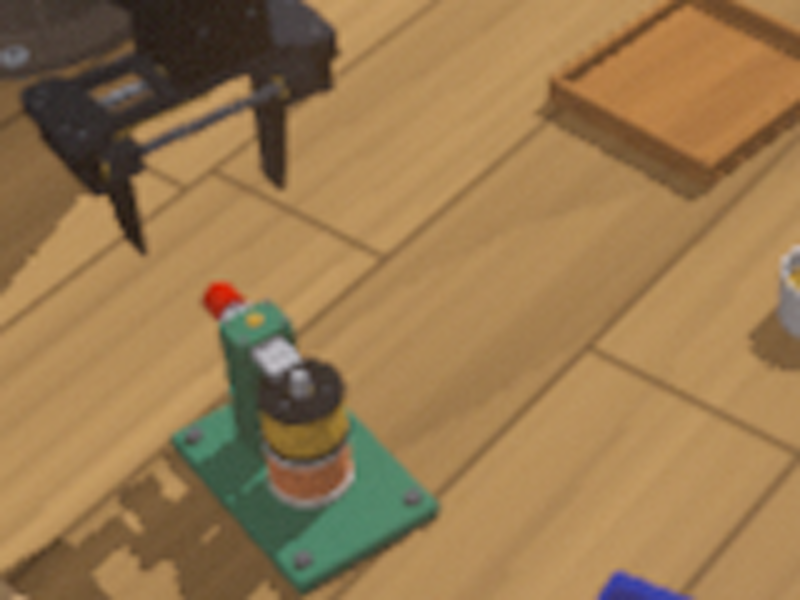

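View pics/top1z.png

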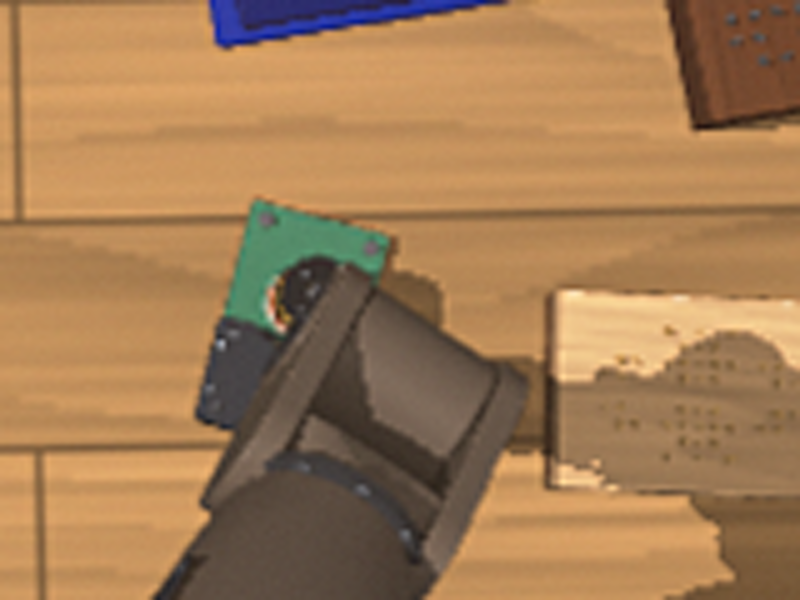

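The fingertips appear at about (182,193) in the scene view, but the projected TCP is at (182,200). I'll check this before descending.

Run:
```python
from h import *
from scipy.spatial.transform import Rotation as Ro
s=env.state();R=Ro.from_euler('xyz',s['tcp_rot']).as_matrix();p=np.array(s['eef_pos'])
im=cv2.imread("pics/scene1.png");x,y=140,150;z=8
c=cv2.resize(im[y:y+75,x:x+90],None,fx=z,fy=z,interpolation=cv2.INTER_NEAREST)
for off in [(0,47,0),(0,-47,0),(0,0,0),(0,47,-19),(0,-47,-19),(0,47,-78),(0,-47,-78)]:
    q=proj("scene",p+R@np.array(off,float))[0];print(off,q)
    cv2.circle(c,(int((q[0]-x+.5)*z),int((q[1]-y+.5)*z)),4,(0,255,255),-1)
cv2.imwrite("pics/chk1.png",c)
```

```text
(0, 47, 0) [168.4748852 206.750909 ]
(0, -47, 0) [193.93221828 194.43706604]
(0, 0, 0) [181.41343772 200.49246459]
(0, 47, -19) [167.6103168  202.31152729]
(0, -47, -19) [193.33359858 190.02811153]
(0, 47, -78) [164.81595304 187.96304157]
(0, -47, -78) [191.40136559 175.796827  ]
```

View pics/chk1.png

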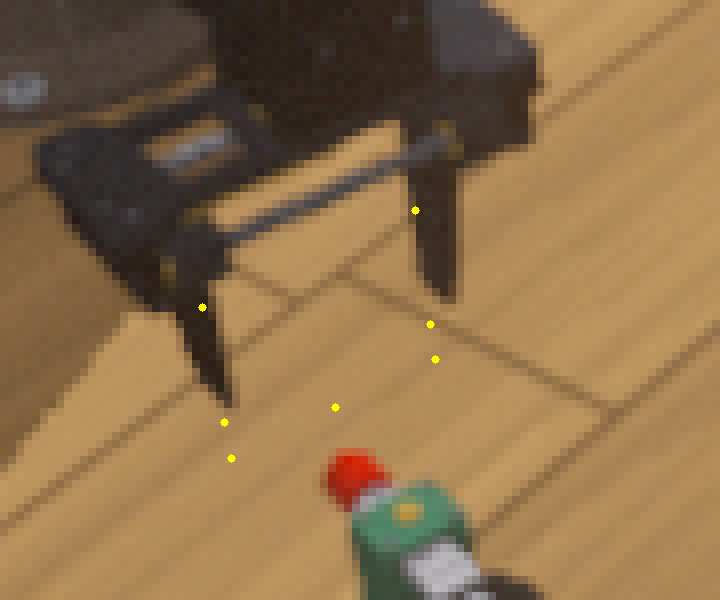

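Run:
```python
from h import *
from scipy.spatial.transform import Rotation as Ro
s=env.state();R=Ro.from_euler('xyz',s['tcp_rot']).as_matrix();p=np.array(s['eef_pos']);print(s['t'],p,s['tcp_rot'],s['joints'])
im=env.read_camera("scene")[:,:,::-1].copy();cv2.imwrite("pics/scene2.png",im);x,y=140,150;z=8
t=env.read_camera("top")[:,:,::-1].copy();cv2.imwrite("pics/top2.png",t)
s=env.state();print(s['t'],s['eef_pos'])
def dr(c,im,x,y,w,h):
  o=cv2.resize(im[y:y+h,x:x+w],None,fx=z,fy=z,interpolation=cv2.INTER_NEAREST)
  for off in [(0,47,0),(0,-47,0),(0,0,0),(0,90,-78),(0,-90,-78),(37,90,-78),(-37,90,-78),(37,-90,-78),(-37,-90,-78)]:
    q=proj(c,p+R@np.array(off,float))[0]
    cv2.circle(o,(int((q[0]-x+.5)*z),int((q[1]-y+.5)*z)),4,(0,255,255),-1)
  return o
cv2.imwrite("pics/chk2.png",dr("scene",im,140,150,90,75));cv2.imwrite("pics/chk2t.png",dr("top",t,290,180,90,75))
```

```text
2.6667 [ 495.7805961  -263.82569712  147.00117677] [ 3.14152744e+00  6.37152368e-04 -2.80488763e-01] [-6.06494505e-01  4.34334170e-01  1.75086992e+00 -3.25203263e-04
  9.56971291e-01  1.24497796e+00]
2.7667 [ 495.67266047 -264.71007613  147.6024525 ]
```

View pics/chk2.png

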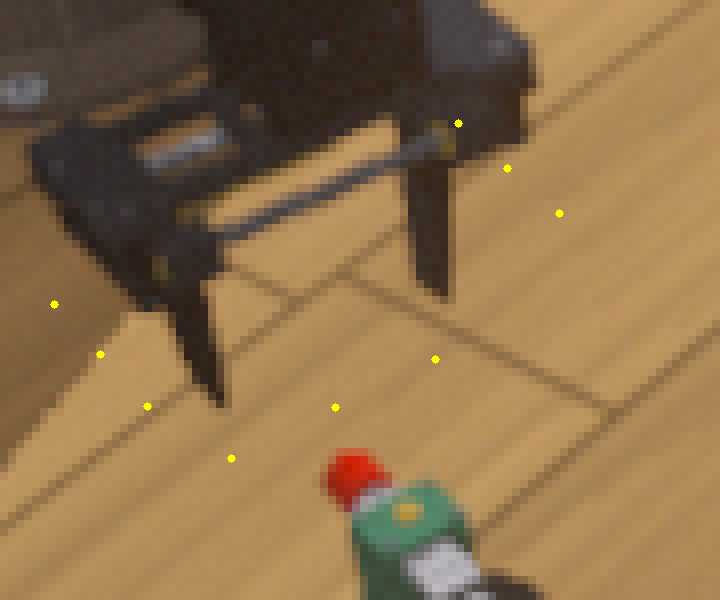

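View pics/chk2t.png

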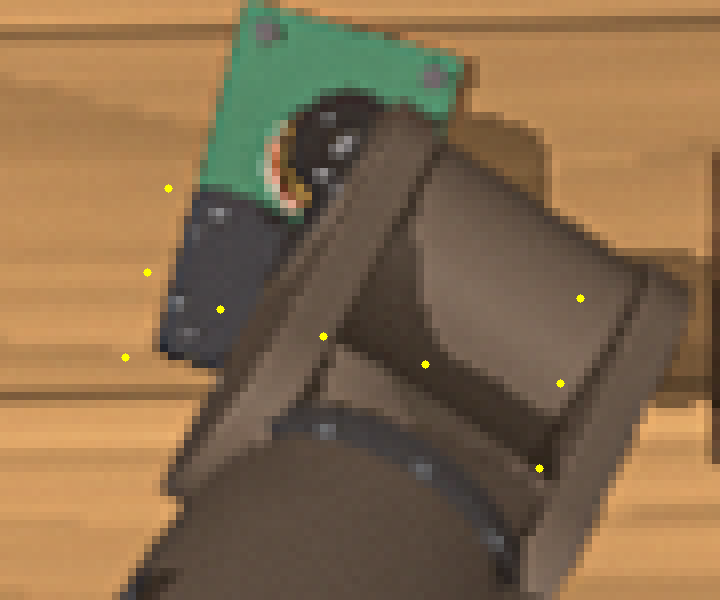

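Run:
```python
from h import *
from scipy.spatial.transform import Rotation as Ro
np.set_printoptions(precision=1,suppress=True)
for c in("scene","top"):
    print(c,"base",proj(c,[[0,0,0],[75,0,0],[0,75,0],[0,-75,0],[-75,0,0]]).tolist())
    o,_=ray(c,(0,0));print("cam",o)
R=Ro.from_euler('xyz',[3.1415,0,.2638]).as_matrix()
for o in[(0,47,0),(0,-47,0)]:print(proj("scene",np.array([163,-603.4,176.7])+R@np.array(o)))
s=env.state();print(s['t'],s['eef_pos'])
a=cv2.imread("pics/scene0.png");cv2.imwrite("pics/s0l.png",cv2.resize(a[80:230,0:200],None,fx=4,fy=4,interpolation=0))
```

```text
scene base [[143.98659329675831, 147.94358671392126], [156.13818028292204, 153.77933785650762], [156.52187073026357, 140.03619965218834], [130.79686929002114, 156.26380567293137], [132.27479038959171, 142.3190401197137]]
cam [1263.2 -920.3 1038.1]
top base [[257.90444156954214, 357.10029441038307], [257.5485606122125, 336.5045748660468], [237.87372256434801, 357.5425896940799], [277.9119839181688, 356.6585108869426], [258.2637880076928, 377.8965699822519]]
cam [ 428.    -0.8 1742.3]
[[  9.2 222.5]]
[[ 32.6 202.2]]
2.7667 [ 495.7 -264.7  147.6]
```

View pics/s0l.png

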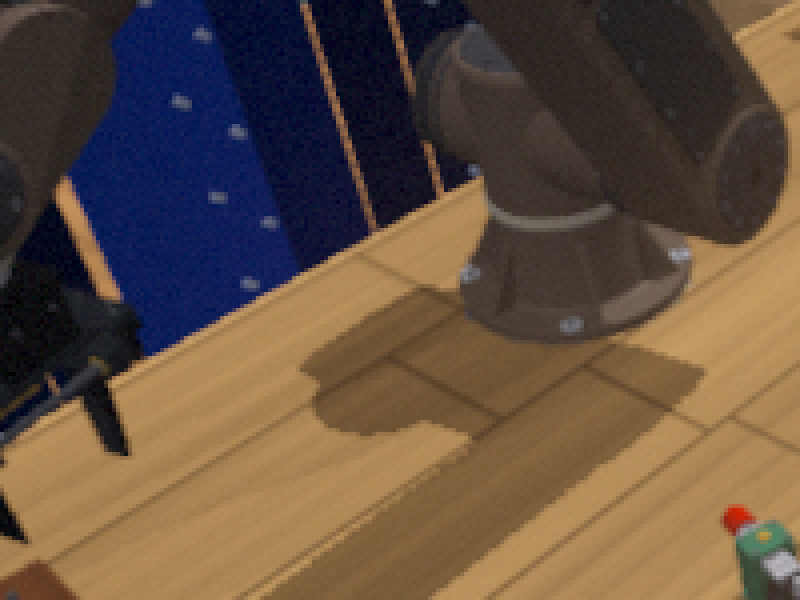

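Request:
drive_tool([
  {"dx": 0,"dy": 0,"dz": -15},
  {"dx": 0,"dy": 0,"dz": -15},
  {"dx": 0,"dy": 0,"dz": -15},
  {"dx": 0,"dy": 0,"dz": -14},
  {"dx": 0,"dy": 0,"dz": 0},
])

```text
invalid input
```

```bash
cat > look.py <<'E'
from h import *
import sys
from scipy.spatial.transform import Rotation as Ro
def look(n,box,cams=("scene","top"),z=8):
  for c in cams:
    s=env.state();R=Ro.from_euler('xyz',s['tcp_rot']).as_matrix();p=np.array(s['eef_pos']);
    im=env.read_camera(c)[:,:,::-1].copy();cv2.imwrite(f"pics/{c}{n}.png",im)
    x,y,w,h=box[c];o=cv2.resize(im[y:y+h,x:x+w],None,fx=z,fy=z,interpolation=0)
    q=proj(c,p)[0];cv2.circle(o,(int((q[0]-x+.5)*z),int((q[1]-y+.5)*z)),3,(0,255,255),-1)
    cv2.imwrite(f"pics/{c}{n}z.png",o)
  print(s['t'],p.round(1),s['tcp_rot'].round(3),s['ft_force'].round(1),round(s['opening'],3))
E
python3 -c "
from look import *
look(3,dict(scene=(140,160,90,75)),('scene',))"
```

```text
2.7667 [ 495.7 -264.7  147.6] [ 3.141e+00 -1.000e-03 -2.820e-01] [ 0.9  0.3 -0.1] 1.0
```

View pics/scene3z.png

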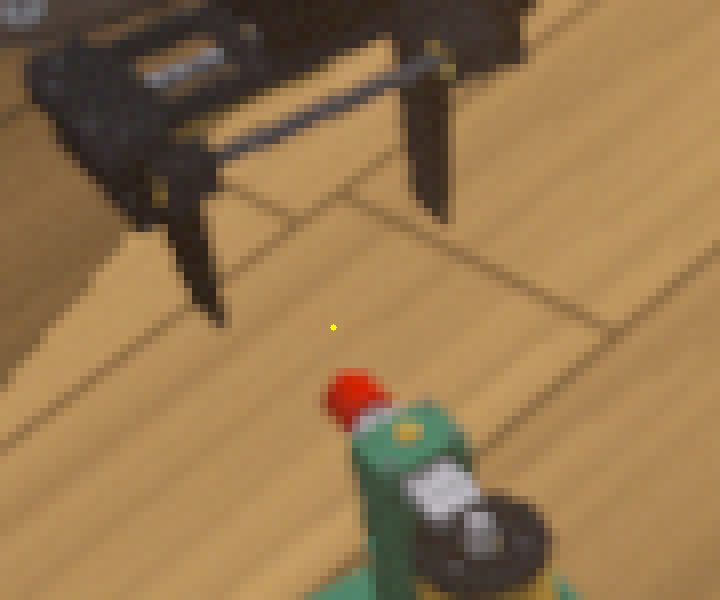

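Request:
drive_tool([
  {"dx": 0,"dy": 0,"dz": -15,"yaw": 0},
  {"dx": 0,"dy": 0,"dz": -15,"yaw": 0},
  {"dx": 0,"dy": 0,"dz": -15,"yaw": 0},
  {"dx": 0,"dy": 0,"dz": -14,"yaw": 0},
  {"dx": 0,"dy": 0,"dz": 0,"yaw": 0},
])

```text
t: 3.23
eef_pos: [494.7, -264.0, 86.3]
tcp_rot: [-3.141, 0.003, -0.282]
ft_force: [-0.3, -0.2, -1.0]
opening: 1.003
```

```bash
python3 -c "
from look import *
look(4,dict(scene=(140,160,90,75)),('scene',))"
```

```text
3.2333 [ 494.7 -264.    86.3] [-3.141e+00  3.000e-03 -2.820e-01] [-0.3 -0.2 -1. ] 1.003
```

View pics/scene4z.png

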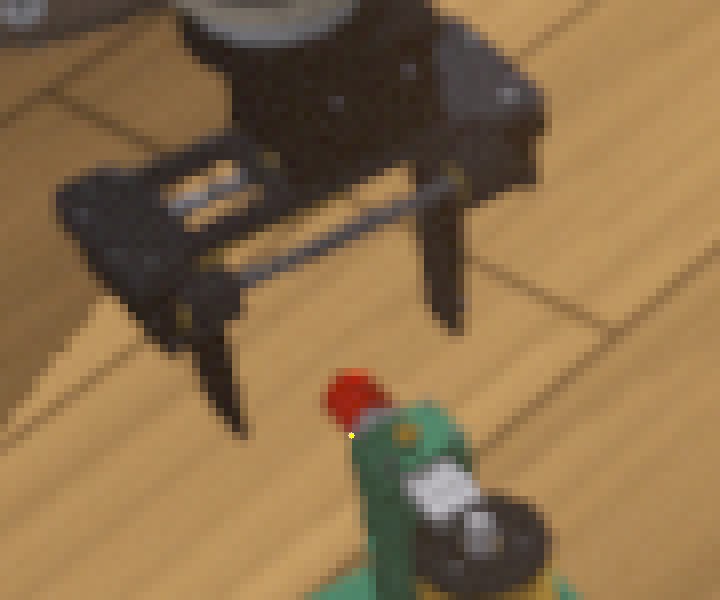

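Request:
drive_tool([
  {"dx": 2,"dy": 1,"dz": -9,"yaw": 0},
  {"dx": 0,"dy": 0,"dz": -9,"yaw": 0},
  {"dx": 0,"dy": 0,"dz": -8,"yaw": 0},
  {"dx": 0,"dy": 0,"dz": 0,"yaw": 0},
])

```text
t: 3.62
eef_pos: [497.5, -262.2, 60.6]
tcp_rot: [-3.141, 0.002, -0.281]
ft_force: [0.2, 0.2, -0.7]
opening: 1.0
```

```bash
python3 -c "
from look import *
look(5,dict(scene=(140,160,90,75),top=(290,180,90,75)))"
```

```text
3.6667 [ 497.7 -262.3   61.3] [-3.141e+00  1.000e-03 -2.810e-01] [-0.3  0.2 -0. ] 1.0
```

View pics/scene5z.png

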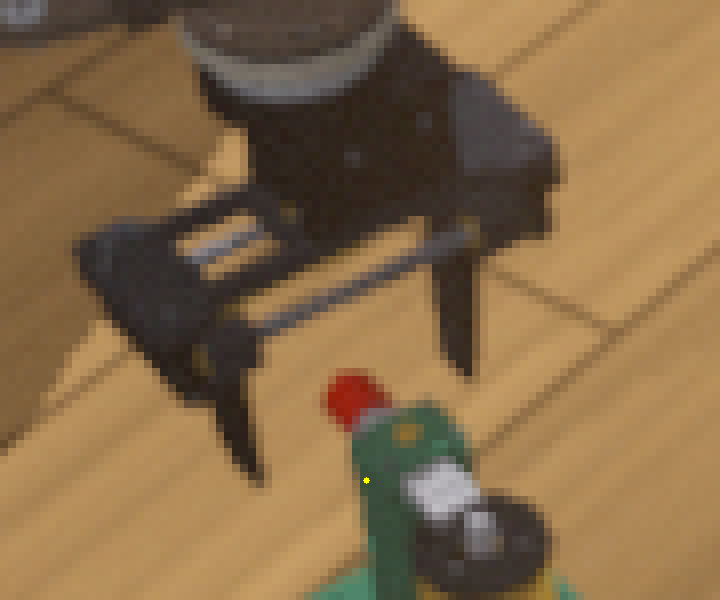

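View pics/top5z.png

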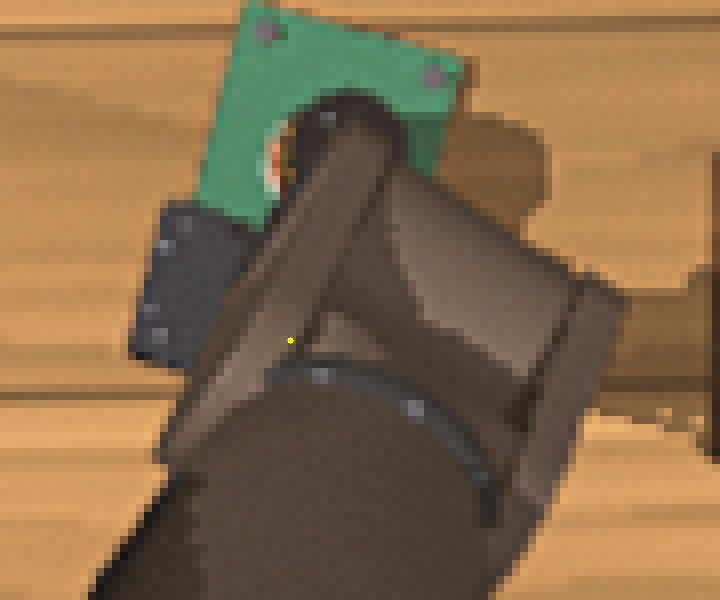

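Request:
drive_tool([
  {"dx": 0,"dy": 0,"dz": 0,"yaw": 0},
  {"dx": 0,"dy": 0,"dz": 0,"yaw": 0},
  {"dx": 0,"dy": 0,"dz": 0,"yaw": 0},
  {"dx": 0,"dy": 0,"dz": 0,"yaw": 0},
  {"dx": 0,"dy": 0,"dz": 0,"yaw": 0},
], grip=0)

```text
t: 4.13
eef_pos: [498.1, -262.6, 62.2]
tcp_rot: [3.141, -0.0, -0.281]
ft_force: [-0.1, -0.2, -0.1]
opening: 0.705
```

Request:
drive_tool([
  {"dx": 0,"dy": 0,"dz": 0,"yaw": 0},
  {"dx": 0,"dy": 0,"dz": 0,"yaw": 0},
  {"dx": 0,"dy": 0,"dz": 0,"yaw": 0},
])

```text
t: 4.38
eef_pos: [498.1, -262.5, 62.0]
tcp_rot: [3.142, 0.0, -0.281]
ft_force: [-0.7, -0.3, 0.5]
opening: 0.497
```

```bash
python3 -c "
from look import *
look(6,dict(scene=(140,160,90,75)),('scene',))"
```

```text
4.3833 [ 498.1 -262.5   62. ] [ 3.142  0.    -0.281] [-0.7 -0.3  0.5] 0.497
```

View pics/scene6z.png

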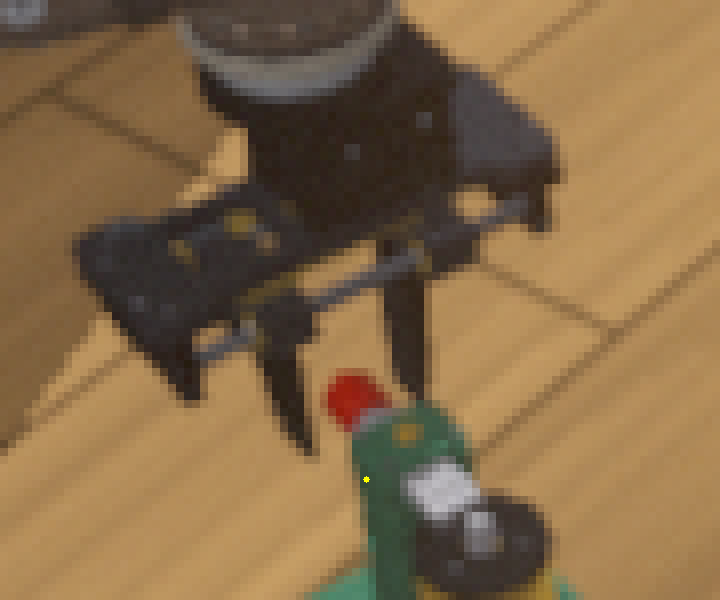

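Request:
drive_tool([
  {"dx": 0,"dy": 0,"dz": 0,"yaw": 0},
  {"dx": 0,"dy": 0,"dz": 0,"yaw": 0},
  {"dx": 0,"dy": 0,"dz": 0,"yaw": 0},
  {"dx": 0,"dy": 0,"dz": 0,"yaw": 0},
  {"dx": 0,"dy": 0,"dz": 0,"yaw": 0},
])

```text
t: 4.85
eef_pos: [498.1, -260.2, 61.9]
tcp_rot: [-3.138, 0.002, -0.281]
ft_force: [4.5, 15.2, 1.7]
opening: 0.246
```

```bash
python3 -c "
from look import *
look(7,dict(scene=(140,160,90,75)),('scene',))"
```

```text
4.85 [ 498.1 -260.2   61.9] [-3.138e+00  2.000e-03 -2.810e-01] [ 4.5 15.2  1.7] 0.246
```

View pics/scene7z.png

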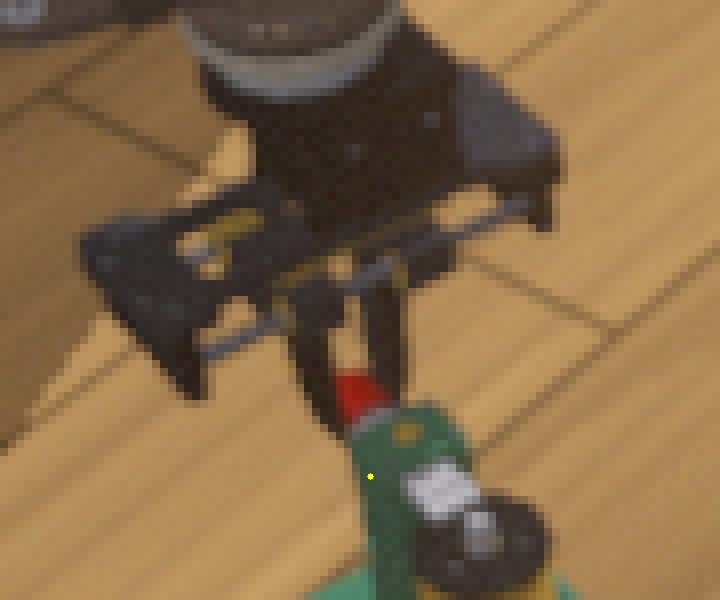

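The knob is gripped: opening 0.246 (about 23 mm), and the picture shows it between the finger ends. Next I'll relax the side load, then pull along the stand's -x.

Request:
drive_tool([
  {"dx": 0.6,"dy": 2.3,"dz": 0,"yaw": 0},
  {"dx": -2.9,"dy": 0.8,"dz": 0,"yaw": 0},
  {"dx": -2.9,"dy": 0.8,"dz": 0,"yaw": 0},
  {"dx": -2.9,"dy": 0.8,"dz": 0,"yaw": 0},
  {"dx": -2.9,"dy": 0.8,"dz": 0,"yaw": 0},
])

```text
t: 5.32
eef_pos: [487.2, -256.8, 62.0]
tcp_rot: [-3.141, -0.001, -0.281]
ft_force: [4.1, 3.3, -1.5]
opening: 0.24
```

Request:
drive_tool([
  {"dx": -3.8,"dy": 1.1,"dz": 0,"yaw": 0},
  {"dx": -3.8,"dy": 1.1,"dz": 0,"yaw": 0},
  {"dx": -3.8,"dy": 1.1,"dz": 0,"yaw": 0},
  {"dx": -3.8,"dy": 1.1,"dz": 0,"yaw": 0},
  {"dx": -3.8,"dy": 1.1,"dz": 0,"yaw": 0},
])

```text
t: 5.73
eef_pos: [469.6, -252.0, 62.3]
tcp_rot: [3.141, -0.004, -0.282]
ft_force: [26.2, 4.4, -11.6]
opening: 0.246
```

```bash
python3 -c "
from look import *
look(8,dict(scene=(140,160,90,75)),('scene',))"
```

```text
5.7333 [ 469.6 -252.    62.3] [ 3.141 -0.004 -0.282] [ 26.2   4.4 -11.6] 0.246
```

View pics/scene8z.png

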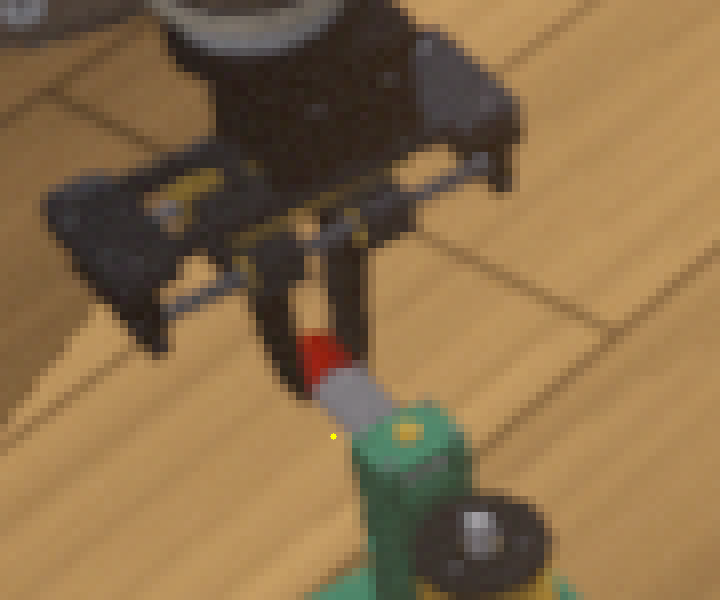

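```bash
python3 -c "
from cell import env
s=env.state();print(s['ft_force'],s['moment'],s['tau'],s['joints'],env.grip_point_offset)"
```

```text
[ 14.82424422   2.44872434 -10.42247588] [ 0.7534633  -2.60682601 -0.12355339] [ -5.81048682 -59.63153958 -15.23579121  -2.39763111   2.68814474
  -0.09144213] [-0.61701426  0.51133949  1.9056661   0.0024498   0.71924814  1.23383723] 18.8
```

Request:
drive_tool([
  {"dx": 1.5,"dy": -0.4,"dz": 0,"yaw": 0},
  {"dx": 0,"dy": 0,"dz": 0,"yaw": 0},
])

```text
t: 5.95
eef_pos: [469.8, -251.8, 62.0]
tcp_rot: [-3.141, -0.0, -0.281]
ft_force: [5.3, 3.6, -3.0]
opening: 0.242
```

```bash
python3 -c "
from cell import env
s=env.state();print(s['eef_pos'],s['ft_force'],s['moment'],s['tau'])"
```

```text
[ 469.79312798 -251.80531329   62.0152797 ] [ 5.3175773   3.58290319 -2.97731222] [ 0.82792366 -0.91078899 -0.13502916] [ -2.88397975 -55.56785703 -17.35169649  -1.18668739   0.42783757
  -0.12128414]
```

Request:
drive_tool([
  {"dx": 0,"dy": 0,"dz": 0,"yaw": 0},
  {"dx": 0,"dy": 0,"dz": 0,"yaw": 0},
  {"dx": 0,"dy": 0,"dz": 0,"yaw": 0},
  {"dx": 0,"dy": 0,"dz": 0,"yaw": 0},
], grip=1)

```text
t: 6.28
eef_pos: [469.3, -252.1, 62.0]
tcp_rot: [3.141, 0.0, -0.281]
ft_force: [0.2, -0.0, 0.6]
opening: 0.464
```

Request:
drive_tool([
  {"dx": 0,"dy": 0,"dz": 15,"yaw": 0},
  {"dx": 0,"dy": 0,"dz": 20,"yaw": 0},
  {"dx": 0,"dy": 0,"dz": 20,"yaw": 0},
  {"dx": -10,"dy": 35,"dz": 0,"yaw": 0},
  {"dx": -10,"dy": 35,"dz": 0,"yaw": 0},
])

```text
t: 6.7
eef_pos: [449.7, -182.5, 117.8]
tcp_rot: [3.141, -0.002, -0.283]
ft_force: [0.3, 0.2, -0.8]
opening: 0.816
```

Request:
drive_tool([
  {"dx": 0,"dy": 35,"dz": -20,"yaw": 0},
  {"dx": 0,"dy": 30,"dz": -30,"yaw": 0},
  {"dx": 0,"dy": 0,"dz": -30,"yaw": 0},
  {"dx": 0,"dy": 0,"dz": -20,"yaw": 0},
  {"dx": 0,"dy": 0,"dz": 0,"yaw": 0},
])

```text
t: 7.12
eef_pos: [447.9, -116.5, 14.8]
tcp_rot: [-3.141, 0.005, -0.28]
ft_force: [-0.1, 0.4, -0.1]
opening: 1.0
```

```bash
python3 -c "
from look import *
look(9,dict(scene=(150,130,90,75),top=(270,160,90,75)))"
```

```text
7.1667 [ 448.7 -117.1   16.5] [-3.141e+00  3.000e-03 -2.800e-01] [-0.1  0.2 -0.7] 1.004
```

View pics/scene9z.png

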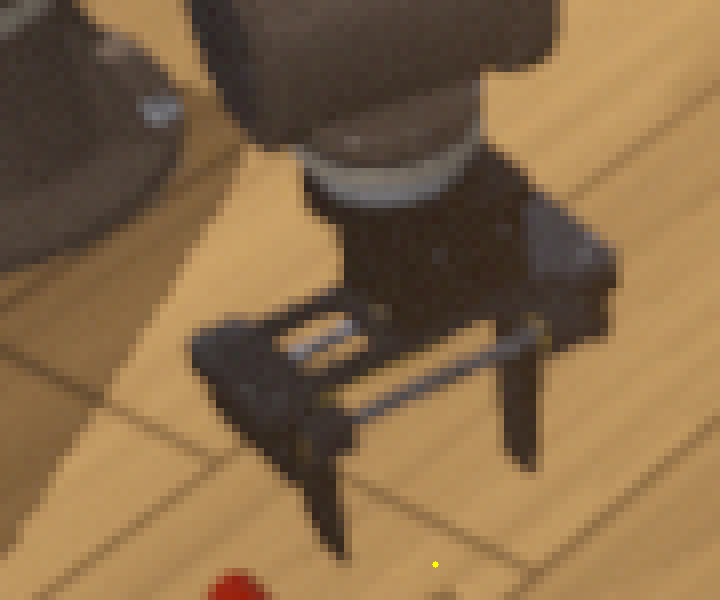

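View pics/top9.png

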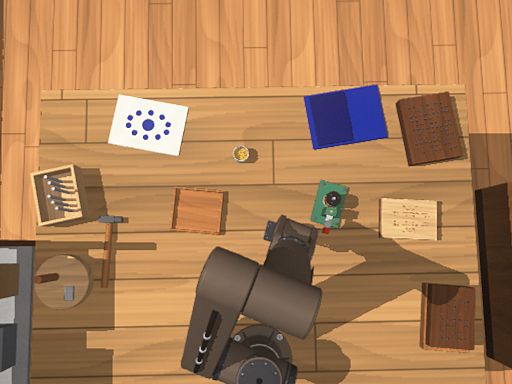

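Request:
drive_tool([
  {"dx": 0,"dy": 0,"dz": -5,"yaw": 0},
  {"dx": 0,"dy": 0,"dz": -4,"yaw": 0},
  {"dx": 0,"dy": 0,"dz": -4,"yaw": 0},
  {"dx": 0,"dy": 0,"dz": -2,"yaw": 0},
  {"dx": 0,"dy": 0,"dz": -2,"yaw": 0},
])

```text
t: 7.63
eef_pos: [449.6, -117.7, 0.6]
tcp_rot: [3.141, -0.0, -0.281]
ft_force: [-0.5, -0.0, -0.0]
opening: 0.998
```

Request:
drive_tool([
  {"dx": 0,"dy": 0,"dz": -1,"yaw": 0},
  {"dx": 0,"dy": 0,"dz": -1,"yaw": 0},
  {"dx": 0,"dy": 0,"dz": -1,"yaw": 0},
  {"dx": 0,"dy": 0,"dz": -1,"yaw": 0},
  {"dx": 0,"dy": 0,"dz": 0,"yaw": 0},
])

```text
t: 8.05
eef_pos: [449.6, -117.5, -3.6]
tcp_rot: [3.142, 0.0, -0.281]
ft_force: [0.3, 0.1, -0.1]
opening: 0.998
```

Request:
drive_tool([
  {"dx": 0,"dy": 0,"dz": -4,"yaw": 0},
  {"dx": 0,"dy": 0,"dz": -4,"yaw": 0},
  {"dx": 0,"dy": 0,"dz": -4,"yaw": 0},
  {"dx": 0,"dy": 0,"dz": -3,"yaw": 0},
  {"dx": 0,"dy": 0,"dz": 0,"yaw": 0},
])

```text
t: 8.47
eef_pos: [449.3, -117.4, -19.2]
tcp_rot: [-3.142, 0.001, -0.281]
ft_force: [-0.1, 0.2, 0.5]
opening: 0.998
```

Request:
drive_tool([
  {"dx": 0,"dy": 0,"dz": -1,"yaw": 0},
  {"dx": 0,"dy": 0,"dz": -1,"yaw": 0},
  {"dx": 0,"dy": 0,"dz": -1,"yaw": 0},
  {"dx": 0,"dy": 0,"dz": 0,"yaw": 0},
])

```text
t: 8.8
eef_pos: [449.6, -117.5, -21.5]
tcp_rot: [3.142, 0.0, -0.281]
ft_force: [-0.3, -0.8, -0.1]
opening: 1.001
```

Request:
drive_tool([
  {"dx": 0,"dy": 0,"dz": -1,"yaw": 0},
  {"dx": 0,"dy": 0,"dz": -1,"yaw": 0},
  {"dx": 0,"dy": 0,"dz": -1,"yaw": 0},
  {"dx": 0,"dy": 0,"dz": -1,"yaw": 0},
  {"dx": 0,"dy": 0,"dz": 0,"yaw": 0},
])

```text
t: 9.22
eef_pos: [449.5, -117.5, -25.6]
tcp_rot: [3.142, 0.0, -0.281]
ft_force: [-0.1, -0.6, -0.1]
opening: 0.996
```

Request:
drive_tool([
  {"dx": 0,"dy": 0,"dz": -1,"yaw": 0},
  {"dx": 0,"dy": 0,"dz": -1,"yaw": 0},
  {"dx": 0,"dy": 0,"dz": -1,"yaw": 0},
  {"dx": 0,"dy": 0,"dz": 0,"yaw": 0},
])

```text
t: 9.55
eef_pos: [449.5, -117.5, -28.6]
tcp_rot: [3.142, 0.0, -0.281]
ft_force: [0.4, -0.6, 0.7]
opening: 0.999
```

Request:
drive_tool([
  {"dx": 0,"dy": 0,"dz": -1,"yaw": 0},
  {"dx": 0,"dy": 0,"dz": -1,"yaw": 0},
  {"dx": 0,"dy": 0,"dz": -1,"yaw": 0},
  {"dx": 0,"dy": 0,"dz": 0,"yaw": 0},
])

```text
t: 9.88
eef_pos: [449.5, -117.5, -31.6]
tcp_rot: [3.142, 0.0, -0.281]
ft_force: [-0.3, -0.1, -0.7]
opening: 1.001
```

```bash
python3 -c "
from look import *
look(10,dict(scene=(150,130,90,75)),('scene',))"
```

```text
9.8833 [ 449.5 -117.5  -31.6] [ 3.142  0.    -0.281] [-0.3 -0.1 -0.7] 1.001
```

View pics/scene10z.png

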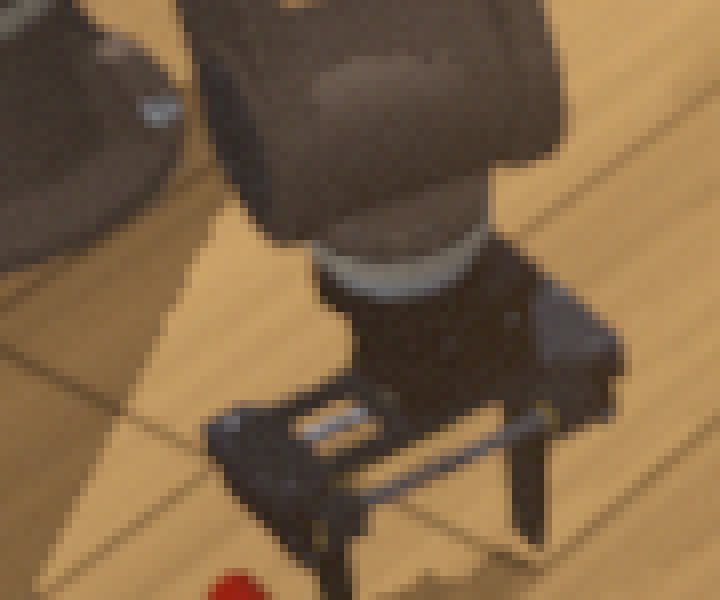

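Request:
drive_tool([
  {"dx": 0,"dy": 0,"dz": -1,"yaw": 0},
  {"dx": 0,"dy": 0,"dz": -1,"yaw": 0},
  {"dx": 0,"dy": 0,"dz": -1,"yaw": 0},
  {"dx": 0,"dy": 0,"dz": 0,"yaw": 0},
])

```text
t: 10.27
eef_pos: [449.5, -117.5, -34.6]
tcp_rot: [3.142, 0.0, -0.281]
ft_force: [0.5, 0.1, 0.4]
opening: 1.0
```

Request:
drive_tool([
  {"dx": 0,"dy": 0,"dz": -1,"yaw": 0},
  {"dx": 0,"dy": 0,"dz": -1,"yaw": 0},
  {"dx": 0,"dy": 0,"dz": -1,"yaw": 0},
  {"dx": 0,"dy": 0,"dz": 0,"yaw": 0},
])

```text
t: 10.6
eef_pos: [449.6, -117.5, -37.6]
tcp_rot: [3.142, 0.0, -0.281]
ft_force: [0.3, -0.6, 0.5]
opening: 0.999
```

Request:
drive_tool([
  {"dx": 0,"dy": 0,"dz": -1,"yaw": 0},
  {"dx": 0,"dy": 0,"dz": -1,"yaw": 0},
  {"dx": 0,"dy": 0,"dz": -1,"yaw": 0},
  {"dx": 0,"dy": 0,"dz": 0,"yaw": 0},
])

```text
t: 10.93
eef_pos: [449.7, -117.5, -37.9]
tcp_rot: [3.141, -0.002, -0.281]
ft_force: [-8.2, 3.4, 50.4]
opening: 1.002
```

```bash
python3 -c "
from look import *
look(11,dict(scene=(150,140,90,75)),('scene',))"
```

```text
10.9333 [ 449.7 -117.5  -37.9] [ 3.141e+00 -2.000e-03 -2.810e-01] [-8.2  3.4 50.4] 1.002
```

View pics/scene11z.png

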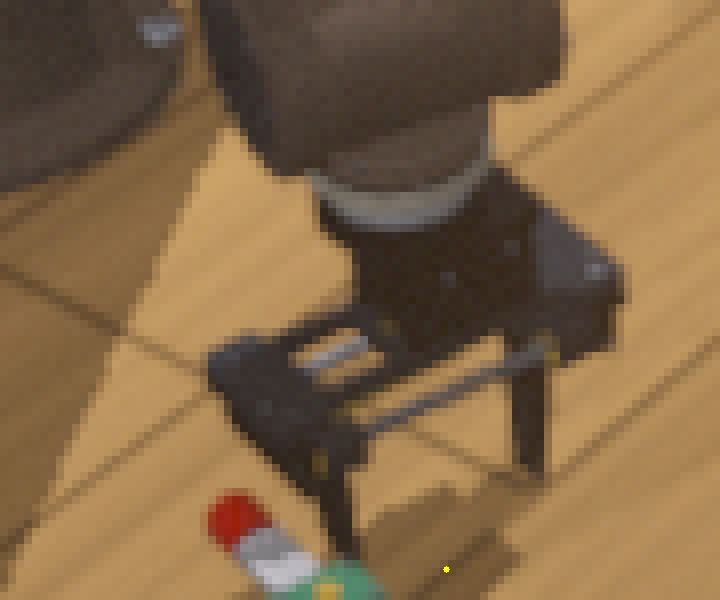

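Contact came at reported z = -37.9, so the true fingertip height is the reported z plus about 38 mm, which agrees with the pictures. I'll apply that offset from here and go to the spool.

Request:
drive_tool([
  {"dx": 0,"dy": 0,"dz": 20,"yaw": 0},
  {"dx": 0,"dy": 0,"dz": 40,"yaw": 0},
  {"dx": 0,"dy": 0,"dz": 40,"yaw": 0},
  {"dx": 0,"dy": 0,"dz": 40,"yaw": 0},
  {"dx": 23,"dy": -28,"dz": 5,"yaw": 0},
])

```text
t: 11.4
eef_pos: [471.8, -143.4, 111.1]
tcp_rot: [3.141, -0.006, -0.278]
ft_force: [2.4, 0.2, 1.1]
opening: 0.998
```

Request:
drive_tool([
  {"dx": 23,"dy": -28,"dz": 0,"yaw": 0},
  {"dx": 23,"dy": -28,"dz": 0,"yaw": 0},
  {"dx": 23,"dy": -28,"dz": 0,"yaw": 0},
  {"dx": 23,"dy": -28,"dz": 0,"yaw": 0},
  {"dx": 21,"dy": -27.7,"dz": 0,"yaw": 0},
])

```text
t: 11.82
eef_pos: [586.5, -286.6, 104.5]
tcp_rot: [3.142, 0.0, -0.281]
ft_force: [0.5, 0.3, -0.1]
opening: 1.001
```

Request:
drive_tool([
  {"dx": 0,"dy": 0,"dz": 0,"yaw": 0},
  {"dx": 0,"dy": 0,"dz": 0,"yaw": 0},
])

```text
t: 11.98
eef_pos: [585.6, -286.1, 103.6]
tcp_rot: [-3.141, 0.001, -0.282]
ft_force: [-0.8, 0.3, 0.0]
opening: 1.001
```

```bash
python3 -c "
from look import *
look(12,dict(scene=(155,160,90,75),top=(290,160,90,75)))"
```

```text
12.0333 [ 585.  -285.1  103.8] [-3.141e+00  1.000e-03 -2.810e-01] [ 0.8 -0.1 -0.3] 1.0
```

View pics/scene12z.png

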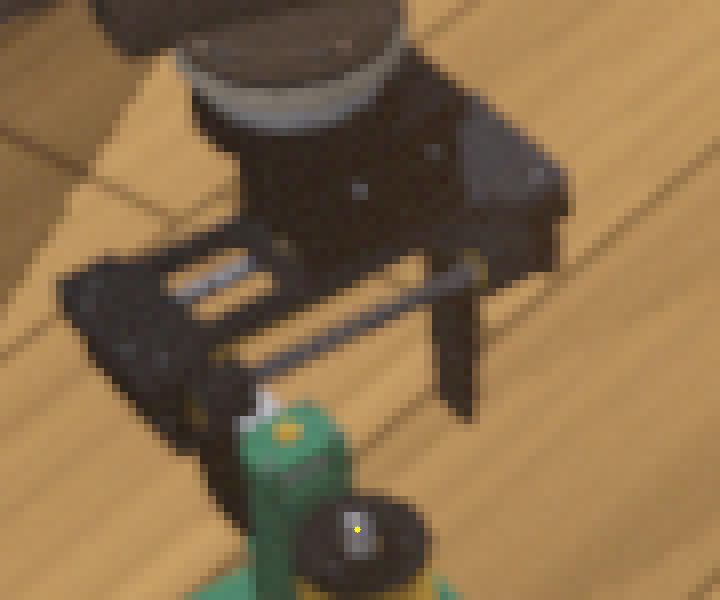

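View pics/top12z.png

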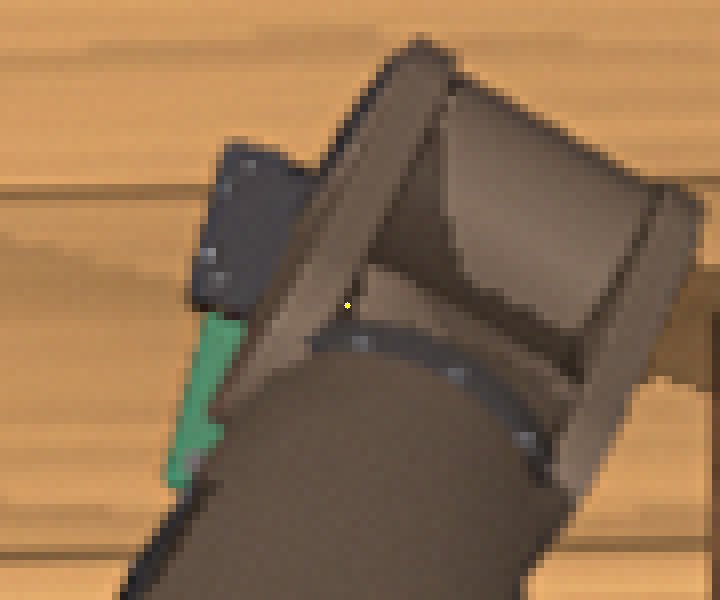

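Run:
```python
from h import *
np.set_printoptions(precision=1,suppress=True)
def sc(u,v,x,y):return (x+u/8-.5,y+v/8-.5)
for z in (104,142):
    print(z,"R",atz("scene",sc(465,420,155,160),z),"L",atz("scene",sc(250,535,155,160),z))
# bench touch picture: tips at z=0 
for z in (0,-38): print(z,"R",atz("scene",sc(535,480,150,140),z),"L",atz("scene",sc(350,560,150,140),z),"reported 449.7,-117.5")
# body corners top view, left face
for z in (182,220,250): print(z,atz("top",sc(232,140,290,160),z),atz("top",sc(195,305,290,160),z))
from scipy.spatial.transform import Rotation as Ro
R=Ro.from_euler('xyz',[3.1415,0,-.281]).as_matrix()
print("pred corners",[(np.array([585,-285,0])+R@np.array([sx*37.5,sy*90,0]))[:2] for sx in(1,-1) for sy in(1,-1)])
```

```text
104 R [ 580.4 -214.2  104. ] L [ 553.5 -312.9  104. ]
142 R [ 608.1 -242.9  142. ] L [ 582.4 -337.6  142. ]
0 R [472.2 -75.7   0. ] L [ 438.2 -166.4    0. ] reported 449.7,-117.5
-38 R [443.3 -44.8 -38. ] L [ 408.  -138.8  -38. ] reported 449.7,-117.5
182 [ 651.1 -223.5  182. ] [ 578.7 -205.   182. ]
220 [ 645.7 -218.1  220. ] [ 575.1 -200.   220. ]
250 [ 641.4 -213.8  250. ] [ 572.2 -196.1  250. ]
pred corners [array([ 596.1, -381.9]), array([ 646. , -208.9]), array([ 524. , -361.1]), array([ 573.9, -188.1])]
```

Request:
drive_tool([
  {"dx": 0,"dy": 0,"dz": -18,"yaw": 0},
  {"dx": 0,"dy": 0,"dz": -20,"yaw": 0},
  {"dx": 0,"dy": 0,"dz": -20,"yaw": 0},
  {"dx": 0,"dy": 0,"dz": -19,"yaw": 0},
  {"dx": 0,"dy": 0,"dz": 0,"yaw": 0},
])

```text
t: 12.5
eef_pos: [583.5, -283.2, 24.6]
tcp_rot: [-3.14, 0.005, -0.28]
ft_force: [-0.3, 0.5, -0.4]
opening: 0.998
```

```bash
python3 -c "
from look import *
look(13,dict(scene=(155,190,90,75)),('scene',))"
```

```text
12.5 [ 583.5 -283.2   24.6] [-3.14   0.005 -0.28 ] [-0.3  0.5 -0.4] 0.998
```

View pics/scene13z.png

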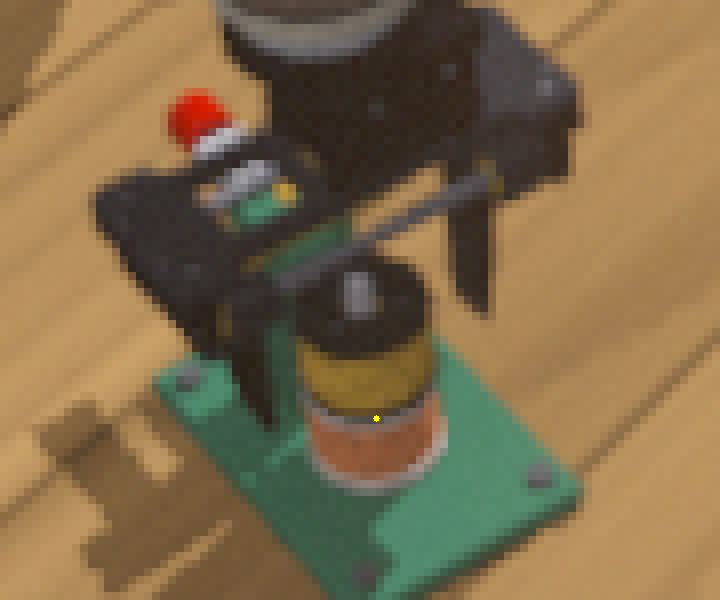

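The fingers straddle the brass spool. The tip midpoint at (378,372) in the crop sits on the spool axis at z of about 62–65, just above the lower spool. Closing.

Request:
drive_tool([
  {"dx": 0,"dy": 0,"dz": 0,"yaw": 0},
  {"dx": 0,"dy": 0,"dz": 0,"yaw": 0},
  {"dx": 0,"dy": 0,"dz": 0,"yaw": 0},
  {"dx": 0,"dy": 0,"dz": 0,"yaw": 0},
  {"dx": 0,"dy": 0,"dz": 0,"yaw": 0},
], grip=0.3)

```text
t: 12.97
eef_pos: [585.8, -285.3, 28.3]
tcp_rot: [3.141, -0.001, -0.281]
ft_force: [-0.4, -1.6, 0.4]
opening: 0.706
```

Request:
drive_tool([
  {"dx": 0,"dy": 0,"dz": 0,"yaw": 0},
  {"dx": 0,"dy": 0,"dz": 0,"yaw": 0},
  {"dx": 0,"dy": 0,"dz": 0,"yaw": 0},
  {"dx": 0,"dy": 0,"dz": 0,"yaw": 0},
])

```text
t: 13.3
eef_pos: [585.7, -285.2, 27.8]
tcp_rot: [3.142, -0.0, -0.281]
ft_force: [-0.8, 1.7, 4.4]
opening: 0.596
```

```bash
python3 -c "
from look import *
look(14,dict(scene=(155,190,90,75)),('scene',))
print(env.state()['moment'])"
```

```text
13.3 [ 585.7 -285.2   27.8] [ 3.142 -0.    -0.281] [-0.8  1.7  4.4] 0.596
[ 0.30233873  0.19546902 -0.02243432]
```

View pics/scene14z.png

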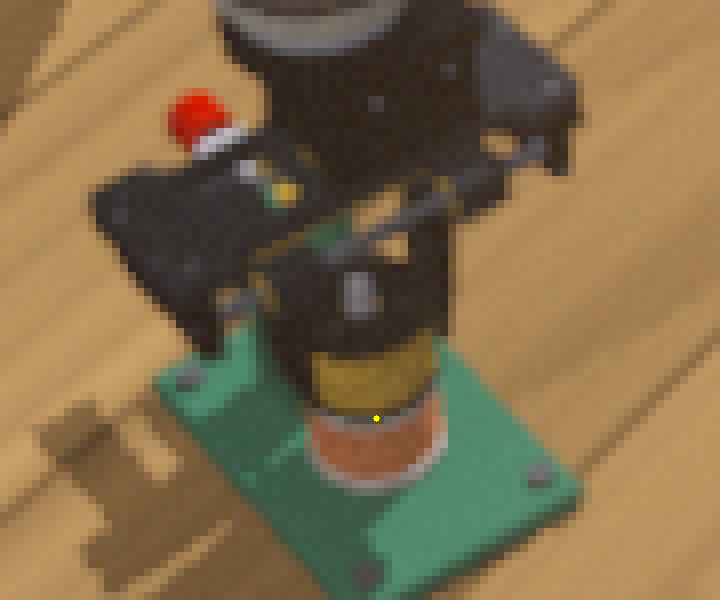

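Request:
drive_tool([
  {"dx": 0,"dy": 0,"dz": 0,"yaw": 0},
  {"dx": 0,"dy": 0,"dz": 3,"yaw": 0},
  {"dx": 0,"dy": 0,"dz": 4,"yaw": 0},
  {"dx": 0,"dy": 0,"dz": 4,"yaw": 0},
  {"dx": 0,"dy": 0,"dz": 4,"yaw": 0},
], grip=0.3)

```text
t: 13.77
eef_pos: [585.4, -285.2, 42.6]
tcp_rot: [3.142, 0.0, -0.281]
ft_force: [0.2, -0.6, -2.6]
opening: 0.593
```

```bash
python3 -c "
from look import *
look(15,dict(scene=(155,190,90,75)),('scene',))
print(env.state()['moment'])"
```

```text
13.7667 [ 585.4 -285.2   42.6] [ 3.142  0.    -0.281] [ 0.2 -0.6 -2.6] 0.593
[ 0.02588796 -0.00801834  0.03762865]
```

View pics/scene15z.png

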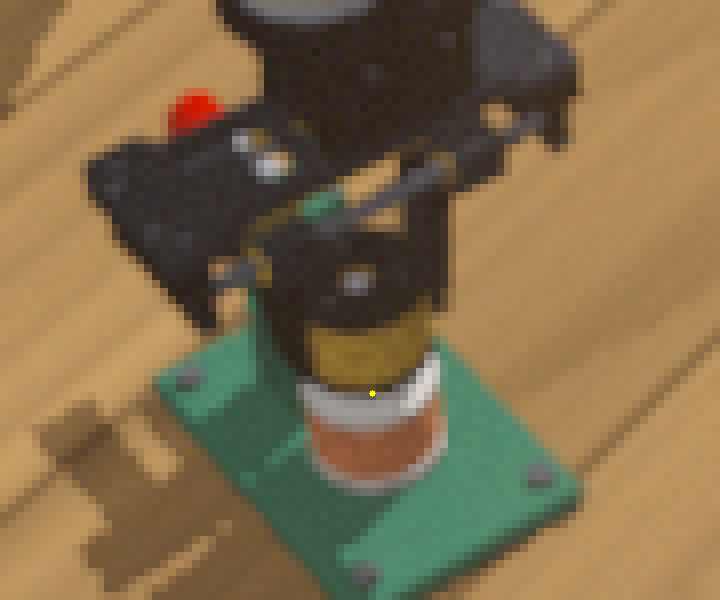

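Request:
drive_tool([
  {"dx": 0,"dy": 0,"dz": 10,"yaw": 0},
  {"dx": 0,"dy": 0,"dz": 15,"yaw": 0},
  {"dx": 0,"dy": 0,"dz": 15,"yaw": 0},
  {"dx": 0,"dy": 0,"dz": 15,"yaw": 0},
  {"dx": 0,"dy": 0,"dz": 15,"yaw": 0},
])

```text
t: 14.23
eef_pos: [585.5, -285.2, 113.9]
tcp_rot: [3.141, -0.0, -0.281]
ft_force: [-0.6, -0.2, -3.1]
opening: 0.596
```

```bash
python3 -c "
from look import *
look(16,dict(scene=(155,160,90,75)),('scene',))
a=cv2.imread('pics/top0.png');cv2.imwrite('pics/trayz.png',cv2.resize(a[175:250,155:245],None,fx=8,fy=8,interpolation=0))
print(atz('top',(199.3,210.5),24))
"
```

```text
14.2333 [ 585.5 -285.2  113.9] [ 3.141 -0.    -0.281] [-0.6 -0.2 -3.1] 0.596
[552.30298503 214.14759542  24.        ]
```

View pics/scene16z.png

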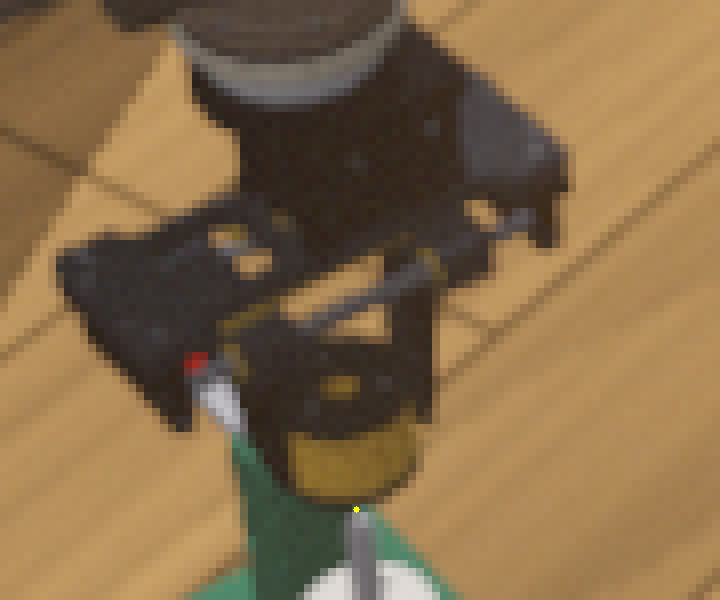

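View pics/trayz.png

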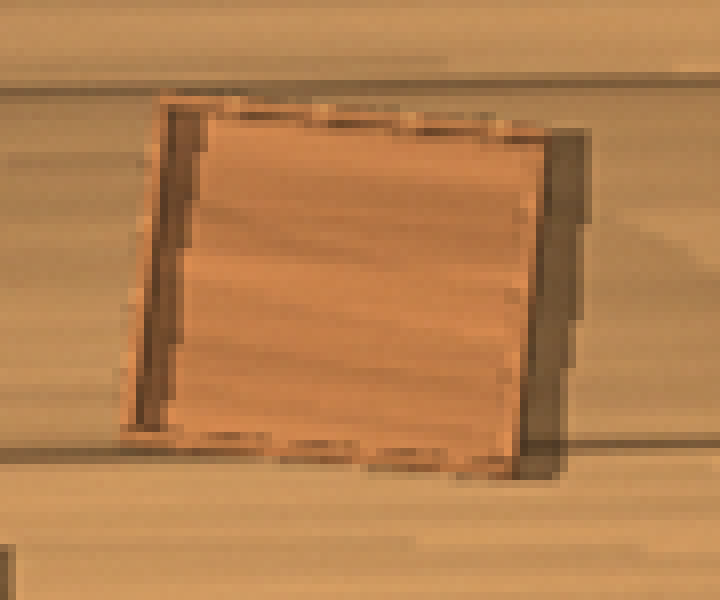

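The brass spool is clear above the spindle and the copper spool stayed. The tray centre fits at about (554, 225). Carrying it over.

Request:
drive_tool([
  {"dx": -1,"dy": 10,"dz": 2,"yaw": 0},
  {"dx": -2,"dy": 25,"dz": 0,"yaw": 0},
  {"dx": -2,"dy": 36,"dz": 0,"yaw": 0},
  {"dx": -2,"dy": 36,"dz": 0,"yaw": 0},
  {"dx": -2,"dy": 36,"dz": 0,"yaw": 0},
])

```text
t: 14.7
eef_pos: [575.4, -140.1, 113.7]
tcp_rot: [-3.141, 0.002, -0.281]
ft_force: [0.0, -0.6, -3.1]
opening: 0.592
```

Request:
drive_tool([
  {"dx": -2,"dy": 36,"dz": 0,"yaw": 0},
  {"dx": -2,"dy": 36,"dz": 0,"yaw": 0},
  {"dx": -2,"dy": 36,"dz": 0,"yaw": 0},
  {"dx": -2,"dy": 36,"dz": 0,"yaw": 0},
  {"dx": -2,"dy": 36,"dz": 0,"yaw": 0},
])

```text
t: 15.12
eef_pos: [565.3, 40.1, 113.9]
tcp_rot: [3.141, 0.001, -0.281]
ft_force: [1.2, -0.4, -3.9]
opening: 0.595
```

Request:
drive_tool([
  {"dx": -2,"dy": 36,"dz": 0,"yaw": 0},
  {"dx": -2,"dy": 36,"dz": 0,"yaw": 0},
  {"dx": -2,"dy": 36,"dz": 0,"yaw": 0},
  {"dx": -2,"dy": 36,"dz": 0,"yaw": 0},
  {"dx": -2,"dy": 28,"dz": 0,"yaw": 0},
])

```text
t: 15.53
eef_pos: [555.1, 212.7, 113.8]
tcp_rot: [3.141, 0.001, -0.28]
ft_force: [-0.2, -0.1, -3.8]
opening: 0.592
```

Request:
drive_tool([
  {"dx": -2,"dy": 15,"dz": 0,"yaw": 0},
  {"dx": 0,"dy": 0,"dz": 0,"yaw": 0},
  {"dx": 0,"dy": 0,"dz": 0,"yaw": 0},
])

```text
t: 15.78
eef_pos: [553.4, 225.6, 113.8]
tcp_rot: [3.141, 0.001, -0.279]
ft_force: [0.7, 0.7, -3.2]
opening: 0.594
```

```bash
python3 -c "
from look import *
look(17,dict(scene=(230,90,90,100),top=(155,160,90,75)))
"
```

```text
15.8333 [553.8 224.7 113.9] [ 3.141e+00  1.000e-03 -2.800e-01] [-0.3  0.1 -3.9] 0.594
```

View pics/scene17z.png

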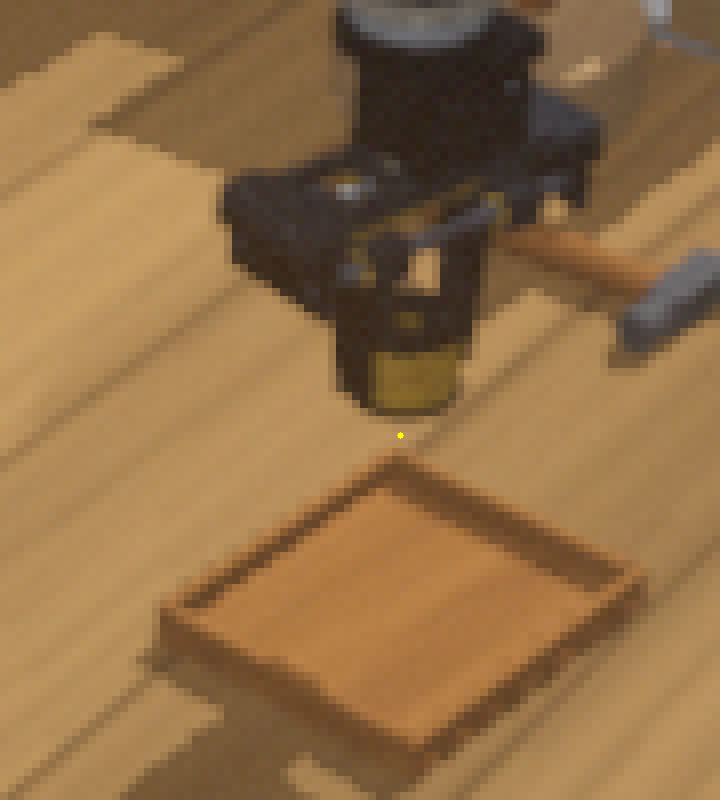

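Request:
drive_tool([
  {"dx": 0,"dy": 0,"dz": -15,"yaw": 0},
  {"dx": 0,"dy": 0,"dz": -30,"yaw": 0},
  {"dx": 0,"dy": 0,"dz": -30,"yaw": 0},
  {"dx": 0,"dy": 0,"dz": -25,"yaw": 0},
  {"dx": 0,"dy": 0,"dz": -15,"yaw": 0},
])

```text
t: 16.3
eef_pos: [553.6, 223.1, -3.1]
tcp_rot: [3.14, 0.003, -0.283]
ft_force: [-0.5, -0.2, -3.0]
opening: 0.592
```

Request:
drive_tool([
  {"dx": 0,"dy": 0,"dz": -5,"yaw": 0},
  {"dx": 0,"dy": 0,"dz": 0,"yaw": 0},
  {"dx": 0,"dy": 0,"dz": 0,"yaw": 0},
])

```text
t: 16.55
eef_pos: [555.1, 224.3, -4.8]
tcp_rot: [-3.141, -0.001, -0.282]
ft_force: [-0.3, 0.1, -2.6]
opening: 0.592
```

```bash
python3 -c "
from look import *
look(18,dict(scene=(230,110,90,100),top=(155,160,90,75)))
"
```

```text
16.6 [555.3 224.6  -4.3] [-3.141e+00 -1.000e-03 -2.810e-01] [-0.8  0.8 -3.5] 0.594
```

View pics/scene18z.png

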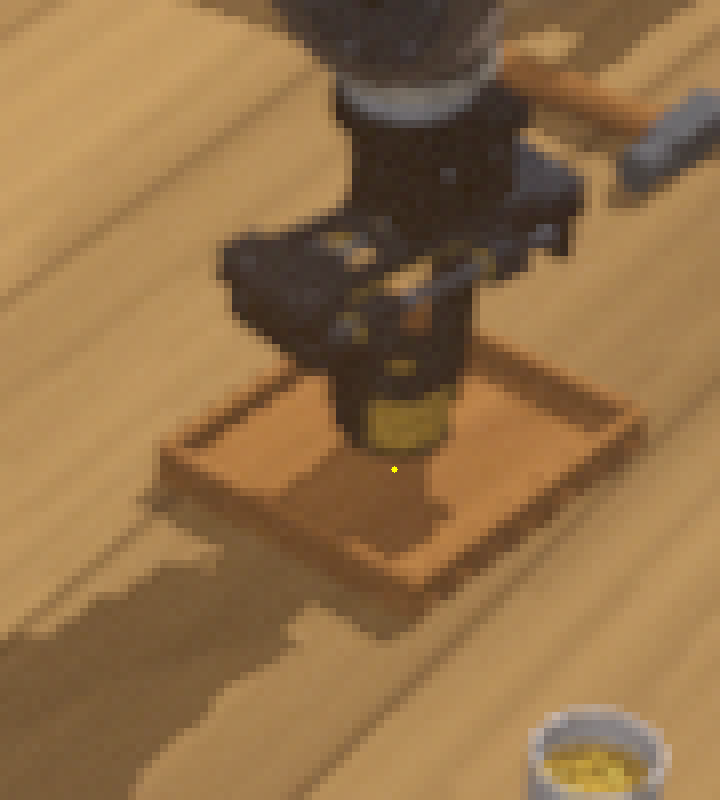

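Request:
drive_tool([
  {"dx": 0,"dy": 0,"dz": -4,"yaw": 0},
  {"dx": 0,"dy": 0,"dz": -4,"yaw": 0},
  {"dx": 0,"dy": 0,"dz": -3,"yaw": 0},
  {"dx": 0,"dy": 0,"dz": -2,"yaw": 0},
  {"dx": 0,"dy": 0,"dz": -1,"yaw": 0},
])

```text
t: 17.07
eef_pos: [554.4, 224.8, -19.8]
tcp_rot: [3.141, 0.0, -0.281]
ft_force: [0.2, 0.7, -2.6]
opening: 0.597
```

Request:
drive_tool([
  {"dx": 0,"dy": 0,"dz": -1,"yaw": 0},
  {"dx": 0,"dy": 0,"dz": -1,"yaw": 0},
  {"dx": 0,"dy": 0,"dz": 0,"yaw": 0},
])

```text
t: 17.32
eef_pos: [554.5, 224.8, -21.6]
tcp_rot: [3.141, 0.0, -0.281]
ft_force: [-0.3, -0.2, -4.0]
opening: 0.593
```

Request:
drive_tool([
  {"dx": 0,"dy": 0,"dz": -0.7,"yaw": 0},
  {"dx": 0,"dy": 0,"dz": -0.7,"yaw": 0},
  {"dx": 0,"dy": 0,"dz": 0,"yaw": 0},
])

```text
t: 17.57
eef_pos: [554.7, 224.9, -22.2]
tcp_rot: [-3.141, -0.0, -0.281]
ft_force: [-1.8, -0.2, 4.1]
opening: 0.594
```

Contact with the tray floor (force went from -3.5 to +4 N). Releasing.

Request:
drive_tool([
  {"dx": 0,"dy": 0,"dz": 0,"yaw": 0},
  {"dx": 0,"dy": 0,"dz": 0,"yaw": 0},
  {"dx": 0,"dy": 0,"dz": 0,"yaw": 0},
  {"dx": 0,"dy": 0,"dz": 0,"yaw": 0},
  {"dx": 0,"dy": 0,"dz": 0,"yaw": 0},
], grip=0.85)

```text
t: 17.98
eef_pos: [554.6, 224.8, -22.9]
tcp_rot: [3.142, -0.0, -0.281]
ft_force: [-0.3, 0.6, 0.3]
opening: 0.841
```

Request:
drive_tool([
  {"dx": 0,"dy": 0,"dz": 10,"yaw": 0},
  {"dx": 0,"dy": 0,"dz": 20,"yaw": 0},
  {"dx": 0,"dy": 0,"dz": 35,"yaw": 0},
  {"dx": 0,"dy": 0,"dz": 35,"yaw": 0},
  {"dx": 0,"dy": -20,"dz": 30,"yaw": 0},
])

```text
t: 18.4
eef_pos: [554.7, 206.7, 109.9]
tcp_rot: [-3.14, -0.001, -0.279]
ft_force: [0.7, 0.3, 0.3]
opening: 0.847
```

```bash
python3 -c "
from look import *
look(19,dict(scene=(230,110,90,100),top=(155,160,90,75)))
"
```

```text
18.45 [556.9 203.4 115.2] [-3.138 -0.008 -0.28 ] [ 3.8 -1.8  5.2] 0.85
```

View pics/scene19z.png

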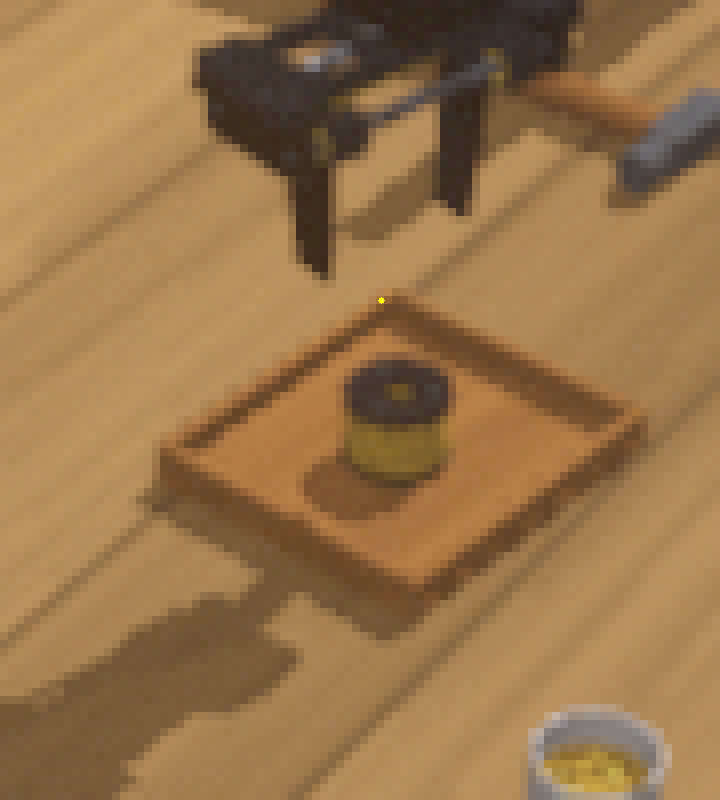

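The spool stands flat near the middle of the tray. Now back to the knob.

Request:
drive_tool([
  {"dx": -6,"dy": -35,"dz": 0,"yaw": 0},
  {"dx": -6.5,"dy": -36,"dz": 0,"yaw": 0},
  {"dx": -6.5,"dy": -36,"dz": 0,"yaw": 0},
  {"dx": -6.5,"dy": -36,"dz": 0,"yaw": 0},
  {"dx": -6.5,"dy": -36,"dz": 0,"yaw": 0},
])

```text
t: 18.92
eef_pos: [521.8, 24.5, 107.2]
tcp_rot: [3.141, 0.0, -0.28]
ft_force: [0.6, -0.0, 1.0]
opening: 0.852
```

Request:
drive_tool([
  {"dx": -6.5,"dy": -36,"dz": 0,"yaw": 0},
  {"dx": -6.5,"dy": -36,"dz": 0,"yaw": 0},
  {"dx": -6.5,"dy": -36,"dz": 0,"yaw": 0},
  {"dx": -6.5,"dy": -36,"dz": 0,"yaw": 0},
  {"dx": -6.5,"dy": -36,"dz": 0,"yaw": 0},
])

```text
t: 19.33
eef_pos: [489.3, -155.7, 107.2]
tcp_rot: [3.142, 0.0, -0.281]
ft_force: [0.5, -0.6, 0.2]
opening: 0.85
```

Request:
drive_tool([
  {"dx": -7,"dy": -36,"dz": 0,"yaw": 0},
  {"dx": -7,"dy": -36,"dz": 0,"yaw": 0},
  {"dx": -6.5,"dy": -25,"dz": 0,"yaw": 0},
  {"dx": 0,"dy": 0,"dz": 0,"yaw": 0},
  {"dx": 0,"dy": 0,"dz": 0,"yaw": 0},
])

```text
t: 19.75
eef_pos: [469.0, -252.0, 106.9]
tcp_rot: [-3.141, 0.001, -0.283]
ft_force: [-1.0, 0.5, 0.3]
opening: 0.851
```

Descend to reported z of about 48 (true tip about 86) and close on the knob.

Request:
drive_tool([
  {"dx": 0,"dy": 0,"dz": -15,"yaw": 0},
  {"dx": 0,"dy": 0,"dz": -18,"yaw": 0},
  {"dx": 0,"dy": 0,"dz": -16,"yaw": 0},
  {"dx": 0,"dy": 0,"dz": -10,"yaw": 0},
  {"dx": 0,"dy": 0,"dz": 0,"yaw": 0},
])

```text
t: 20.17
eef_pos: [469.0, -249.6, 46.5]
tcp_rot: [-3.141, 0.003, -0.28]
ft_force: [-0.1, 0.4, 0.2]
opening: 0.849
```

```bash
python3 -c "
from look import *
look(20,dict(scene=(135,160,90,75)),('scene',))
"
```

```text
20.1667 [ 469.  -249.6   46.5] [-3.141e+00  3.000e-03 -2.800e-01] [-0.1  0.4  0.2] 0.849
```

View pics/scene20z.png

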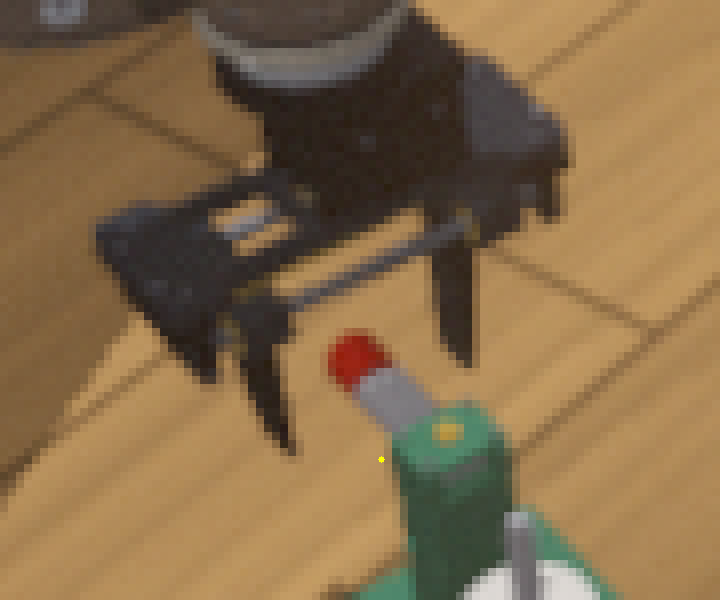

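Keeper still out, fingers astride the knob at (355,360) in the crop. Closing.

Request:
drive_tool([
  {"dx": 0,"dy": 0,"dz": 0,"yaw": 0},
  {"dx": 0,"dy": 0,"dz": 0,"yaw": 0},
  {"dx": 0,"dy": 0,"dz": 0,"yaw": 0},
  {"dx": 0,"dy": 0,"dz": 0,"yaw": 0},
  {"dx": 0,"dy": 0,"dz": 0,"yaw": 0},
], grip=0)

```text
t: 20.63
eef_pos: [469.7, -251.3, 48.6]
tcp_rot: [3.141, -0.001, -0.281]
ft_force: [0.5, 0.3, 0.2]
opening: 0.553
```

Request:
drive_tool([
  {"dx": 0,"dy": 0,"dz": 0,"yaw": 0},
  {"dx": 0,"dy": 0,"dz": 0,"yaw": 0},
  {"dx": 0,"dy": 0,"dz": 0,"yaw": 0},
  {"dx": 0,"dy": 0,"dz": 0,"yaw": 0},
  {"dx": 0,"dy": 0,"dz": 0,"yaw": 0},
])

```text
t: 21.05
eef_pos: [469.5, -251.5, 48.2]
tcp_rot: [3.141, -0.0, -0.281]
ft_force: [-1.8, -2.3, -0.1]
opening: 0.241
```

Gripped (0.241). Push 31.5 mm along the stand's +x.

Request:
drive_tool([
  {"dx": 3,"dy": -0.9,"dz": 0,"yaw": 0},
  {"dx": 3,"dy": -0.9,"dz": 0,"yaw": 0},
  {"dx": 3,"dy": -0.9,"dz": 0,"yaw": 0},
  {"dx": 3,"dy": -0.9,"dz": 0,"yaw": 0},
  {"dx": 3,"dy": -0.9,"dz": 0,"yaw": 0},
])

```text
t: 21.47
eef_pos: [484.5, -255.8, 48.1]
tcp_rot: [3.142, 0.001, -0.281]
ft_force: [-4.9, -2.7, 1.7]
opening: 0.244
```

Request:
drive_tool([
  {"dx": 3,"dy": -0.9,"dz": 0,"yaw": 0},
  {"dx": 3,"dy": -0.9,"dz": 0,"yaw": 0},
  {"dx": 3,"dy": -0.9,"dz": 0,"yaw": 0},
  {"dx": 3,"dy": -0.9,"dz": 0,"yaw": 0},
  {"dx": 3,"dy": -0.9,"dz": 0,"yaw": 0},
])

```text
t: 21.88
eef_pos: [498.4, -259.6, 47.8]
tcp_rot: [-3.141, 0.004, -0.28]
ft_force: [-21.7, -0.3, 10.2]
opening: 0.242
```

Request:
drive_tool([
  {"dx": 0.7,"dy": -0.2,"dz": 0,"yaw": 0},
  {"dx": 0,"dy": 0,"dz": 0,"yaw": 0},
  {"dx": 0,"dy": 0,"dz": 0,"yaw": 0},
])

```text
t: 22.13
eef_pos: [498.2, -259.7, 47.9]
tcp_rot: [-3.141, 0.005, -0.28]
ft_force: [-14.4, -0.6, 7.0]
opening: 0.24
```

```bash
python3 -c "
from look import *
look(21,dict(scene=(140,160,90,75)),('scene',))
"
```

```text
22.1333 [ 498.2 -259.7   47.9] [-3.141  0.005 -0.28 ] [-14.4  -0.6   7. ] 0.24
```

View pics/scene21z.png

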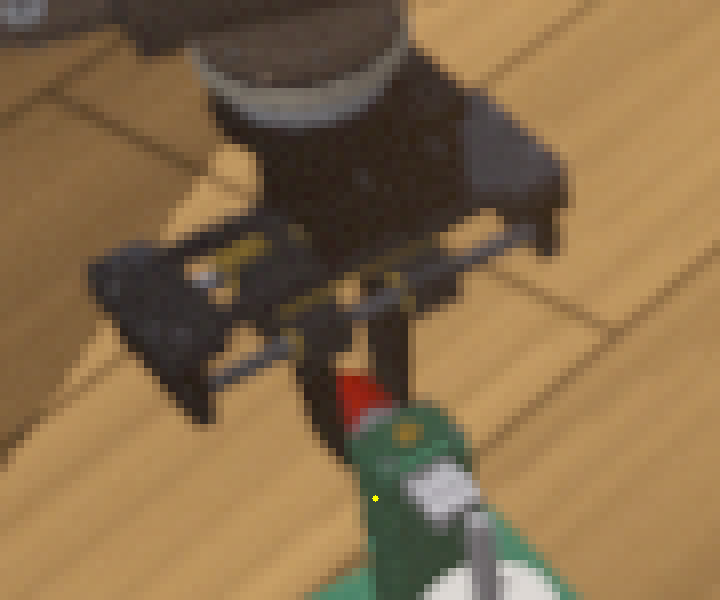

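Home against the stop after about 29.8 mm of travel, with the tongue back over the copper spool. Relax, release and retreat.

Request:
drive_tool([
  {"dx": -1,"dy": 0.3,"dz": 0,"yaw": 0},
  {"dx": 0,"dy": 0,"dz": 0,"yaw": 0},
])

```text
t: 22.35
eef_pos: [498.3, -259.7, 48.0]
tcp_rot: [-3.141, 0.002, -0.281]
ft_force: [-9.6, -1.7, 2.9]
opening: 0.242
```

Request:
drive_tool([
  {"dx": 0,"dy": 0,"dz": 0,"yaw": 0},
  {"dx": 0,"dy": 0,"dz": 0,"yaw": 0},
  {"dx": 0,"dy": 0,"dz": 0,"yaw": 0},
  {"dx": 0,"dy": 0,"dz": 0,"yaw": 0},
  {"dx": 0,"dy": 0,"dz": 0,"yaw": 0},
], grip=1)

```text
t: 22.77
eef_pos: [499.6, -260.0, 48.1]
tcp_rot: [3.142, -0.0, -0.281]
ft_force: [-0.9, -1.1, -1.2]
opening: 0.535
```

Request:
drive_tool([
  {"dx": 0,"dy": 0,"dz": 15,"yaw": 0},
  {"dx": 0,"dy": 0,"dz": 30,"yaw": 0},
  {"dx": 0,"dy": 0,"dz": 35,"yaw": 0},
  {"dx": -10,"dy": 30,"dz": 20,"yaw": 0},
  {"dx": -10,"dy": 30,"dz": 10,"yaw": 0},
])

```text
t: 23.18
eef_pos: [480.1, -200.6, 160.6]
tcp_rot: [3.141, -0.004, -0.283]
ft_force: [-0.2, 0.5, 0.8]
opening: 0.892
```

Request:
drive_tool([
  {"dx": -5,"dy": 30,"dz": 0,"yaw": 0},
  {"dx": -5,"dy": 15,"dz": 0,"yaw": 0},
  {"dx": 0,"dy": 0,"dz": 0,"yaw": 0},
  {"dx": 0,"dy": 0,"dz": 0,"yaw": 0},
  {"dx": 0,"dy": 0,"dz": 0,"yaw": 0},
])

```text
t: 23.6
eef_pos: [469.8, -155.9, 158.0]
tcp_rot: [3.141, -0.0, -0.281]
ft_force: [0.3, 0.1, -0.6]
opening: 0.997
```

```bash
python3 -c "
from look import *
look(22,dict(scene=(140,180,90,75),top=(270,160,90,75)))
for c,p in (('scene',),('top',)) if 0 else ():pass
for c in('scene','top'):
  for q in('spool','tray_in','spool_low','knob'):print(c,q,[(d['pixel'],d['conf'],atz(c,d['pixel'],{'spool':8,'tray_in':8,'spool_low':18,'knob':104}[q]).round(0)) for d in env.place_of(q,c)[:2]])
"
```

```text
23.65 [ 469.7 -156.1  157.8] [ 3.141  0.    -0.281] [-0.8 -0.8  0.3] 1.0
scene spool [([277.1, 165.1], 0.5, array([547., 223.,   8.])), ([198.3, 223.8], 0.38, array([ 508., -216.,    8.]))]
scene tray_in [([281.2, 164.6], 0.6, array([559., 236.,   8.]))]
scene spool_low [([201.5, 241.8], 0.8, array([ 579., -279.,   18.]))]
scene knob [([182.8, 209.5], 0.43, array([ 493., -262.,  104.]))]
top spool [([199.9, 211.9], 0.59, array([548., 214.,   8.]))]
top tray_in [([198.9, 210.2], 0.58, array([555., 218.,   8.]))]
top spool_low [([242.0, 153.8], 0.71, array([771.,  48.,  18.])), ([331.4, 199.7], 0.47, array([ 585., -294.,   18.]))]
top knob [([194.7, 212.8], 0.65, array([538., 221., 104.])), ([196.3, 209.2], 0.23, array([551., 215., 104.]))]
```

View pics/scene22z.png

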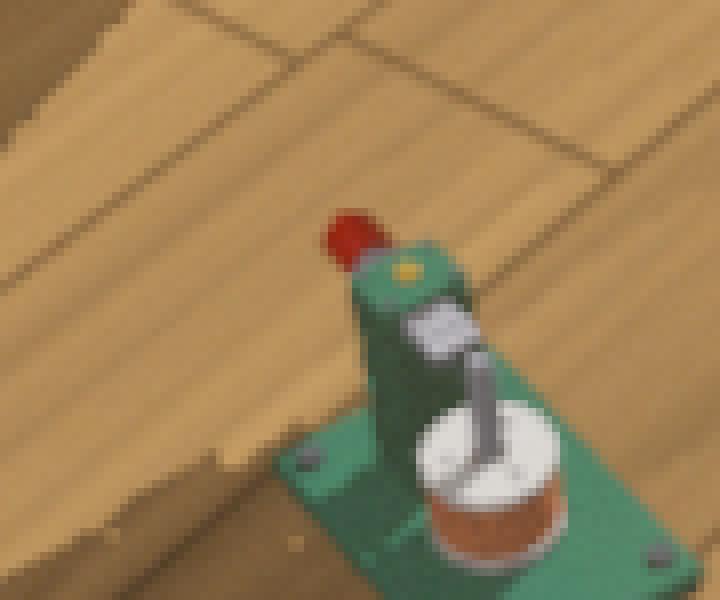

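View pics/top22.png

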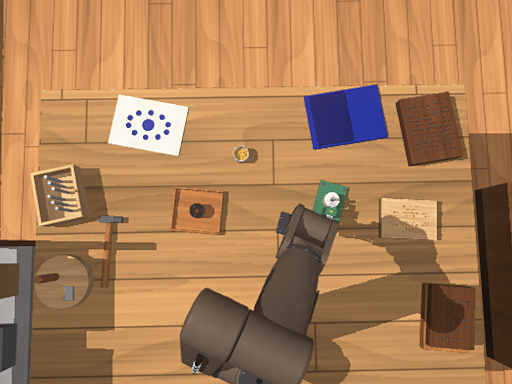

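The knob is at (183.6,209.5), the same pixel as at the start. The tongue is out over the copper spool, the brass spool is central in the tray at (198,211) in the top view, and the bystanders look unmoved.

```bash
python3 -c "
from cell import env
print(env.job_done())"
```

```text
the job is handed in; nothing more can be done
None
```

The job is done and handed in at about 24 s of the 69 s allowed; the hand-in gave no verdict.

- **Keeper out:** I gripped the red knob and pulled it about 29.8 mm to its stop, with the brass spool still on the spindle.
- **Spool moved:** I lifted the brass spool straight up off the spindle and set it down in the tray. I released it only after the force showed floor contact, about 7 N.
- **Keeper home:** I pushed the knob back about 29.8 mm to its firm stop, released it and moved the arm clear.

**Last checks:**
- The knob is at the same pixel as at the start, and the tongue is over the copper spool, which is still upright on the spindle.
- The brass spool looks flat. It is about 10 mm or less from the tray centre by the top camera's network and by the release position against my corner fit; the scene camera's network puts it about 18 mm off, still within tolerance.
- The hammer, tin and printing block look unmoved in the pictures. I did not measure them again.

**What disagreed:**
- **Tool height:** the reported TCP height did not match the cameras. A touch on the bench at about 50 N showed the real fingertips about 38 mm above the reported TCP. The first grip on the knob, made before that touch, was therefore near the finger ends; I corrected for the offset after that.
- **Vision and arm:** the two differed sideways by about 2.5 mm at the knob.
- **Networks:** they gave some wrong detections in the last top picture. They reported the tin as the copper spool and the tray area as the knob, and I did not use those.

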